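Probe a test block in the lever tester and note the lever's travel

ROBOT

A 7-joint arm with a two-finger parallel gripper is mounted at the origin on the work surface. World frame = base frame: x ahead of the robot, y to its left, z up, the work surface at z = 0. Lengths are in m, angles in rad, forces in N, time in s.
With the tool pointing down it reaches from about 0.425 to 0.875 m from the base axis. Payload 8.4 kg.
Tool frame: the origin (TCP) lies midway between the tips of the shut fingers; the grasp point (between the pads) lies 19 mm behind it; z points along the fingers, x is the direction in which the jaws open and shut, and the axes are right-handed (so a half turn about z gives the same grasp; the last joint's range is limited). The gripper opens to 85 mm and grips with 20 to 120 N. Pads are 22 mm wide; open, the fingers measure 114 mm over their backs; the gripper's body (76 mm by 85 mm) begins 54 mm behind the grasp point. The pads swing forward as they close: fully open they stand 13 mm farther back than shut.
Start: joints at [-1.274, 0.333, 0.04, 1.465, -0.013, 1.343, -0.059], TCP at [0.251, 0.6, 0.231] pointing down, gripper open.
Joint ranges: [-2.58, 2.58], [-0.38, 2.09], [-1.3, 1.39], [0.25, 2.4], [-1.5, 4.64], [0.08, 2.09], [-2.65, 2.65]. Speed limits (rad/s): [2.22, 2.22, 2.79, 2.79, 3.14, 3.14, 3.14].

INTERFACE

Orientations are given as a unit quaternion [x, y, z, w].
In Python, from bench import * gives the robot as it stands.
- The arm moves only by the tool move_arm, never from a script. Its argument "motion" is a list of rows, each a list of 7 numbers: the shift along the tool's x, y, z in m, then the turn, a rotation vector about the tool's x, y, z in degrees, then the closure, from 0 (fully open) to 1 (shut). In form: [[tx, ty, tz, wx, wy, wz, hand], ...]. A call has 1 to 5 rows; each row shifts and turns the commanded pose from where the row before left it, along the tool's axes as they then stand; what a row does not reach is not made up. A row lasts 1/12 s, in which the tool goes at most 41.7 mm and 7.16 degrees, less where a joint would pass 70% of its speed; a pose out of reach is approached as far as the arm can. A call is refused whole if a number of a shift passes 0.0417 or a number of a turn 7.16, either way. A call with a gripper value outside its range is refused whole. The fingers move at their own pace and stop on an object; the grip force is fixed at half the most. Time passes only in rows, so rows that do not move let the fingers close. It gives the time, the measured TCP pose, the force and the opening at its end, in the units of the state.
- get_obs(): the state, without advancing time (a new reading comes with each control period).
- snapshot(name): name is "scene" or "top"; returns a dict with "color" (480x640x3 uint8, red, green, blue), "K" (3x3 intrinsics, pixels), "k1" (the pictures are not rectified: a ray, as slopes to the right and down, at radius r is drawn at 1 + k1 r^2 times it, then the intrinsics apply), "origin" and "attitude" of the camera in the world. Camera axes: x right, y down, z forward; pixel columns grow to the right and rows downward; lengths in m; the calibration is good to about 2 mm. A picture is of the moment at which its call begins. There is no depth.
- job_done(): hands the job in, once; it reports no verdict.
The state is a dict: "clock": time; "qpos": joint angles; "joint_vel": joint speeds; "joint_efforts": joint torques, N m; "tcp_pos": TCP position; "ee_rot": TCP orientation; "force": force on the tool from outside, world axes, zero at the start; "ft_torque": the same for the moment, N m; "width": finger opening in m.
Only numpy, scipy, OpenCV 4.12 (cv2) and the standard library are available. Lean on these libraries where they do the work, as an engineer would, in place of code of your own. Each camera call takes 0.05 s, during which the arm holds its last target.

TASK

Draw the square-headed sample holder out of the rack, leaving the round-headed one in its place, lay it on the grey mat and let go of it there. Take it again by its bar, slide the square head under the raised lever onto the tester's stage until it is home against the stage's back stop, and let go. Press the lever down by its handle until the resistance firms up on the sample, leave it resting there, and note its travel by turning the pointer beside the dial until it stands parallel to the lever.

Things in the scene. Friction and masses are not known exactly. Their poses are not given: they have to be found in the camera images.
- head (a point): Centre of the holder's square steel head, 50 x 50 x 32 mm high. From one side of it stands a flat aluminium bar, 130 long, 22 wide, 26 mm high, undersides flush; 0.25 kg, mostly head. x points from bar to head (bar from x = -25 to -155 mm), z up. At the start it lies on the bench, the bar inside a pigeonhole, the head 12 mm clear of the mouth.
- bar (a point): Gripping point on the bar of the same holder, 85 mm behind the centre of the head (at -x), half-way up the bar, i.e. 13 mm above the holder's underside. Same axes.
- round_head (a point): Centre of the round steel head (diameter 50, 32 mm high) of the other holder, alike otherwise, in the other pigeonhole. It stays there.
- rack_roof (a point): Centre of the roof of the fixed grey steel rack, 40 mm above the bench; rack 190 mm (its x) by 140 mm (its y), two pigeonholes 53 mm wide and 34 mm high, 107 mm apart, mouths to its -y, without a floor: the bars lie on the bench.
- mat_top (a point): Centre of the top face of a fixed grey plastic mat, 220 mm (its x, the long way) by 120 mm, 3 mm thick, between rack and tester, its x pointing to the tester: here the holder is laid down to change the grip.
- stage_top (a point): Centre of the top of the tester's steel stage (75 x 84 mm), under the lever's nose; its height above the bench varies (about 20 to 44 mm). Guides 10 mm high leave a channel 60 mm wide along its x axis, open to -x (the rack's side). The back stop's face is at x = +29.5 mm: a head that is home has its centre at x = +4.5 mm, y about 0, its bar out towards -x.
- pivot (a point): Axis of lever and pointer (they turn about its x axis; axes as the tester's and stage's), 90 mm to +y of the stage's axis, 95 mm above the bench, on a white column 135 mm high at its far (+y) side. The white base plate is 14 mm thick and begins 45 mm on the rack's side of the stage's axis.
- handle (a point): Middle of the lever's round white T handle (diameter 18 mm, 56 mm long along the tester's x), 200 mm from the pivot on the straight steel lever (20 mm wide, 16 mm high), which runs from the pivot towards the tester's -y, roughly towards the robot. Pressed down from above, it follows an arc about the pivot.
- nose (a point): Tip of the nose under the lever, 90 mm from the pivot along the lever and 28 mm below its centre line; it comes down on the top of the head.
- lever (a joint): Angle of the lever below level (rad): negative = raised, grows as it is pressed; starts at -0.58 to -0.50. Even friction (1 to 3 N at the handle); it stays where it is left and firms up sharply once its nose bears on a sample, somewhere from -0.12 to +0.2 with the stage's height. 10 N at the handle is a firm press.
- knob (a point): Middle of the pointer's round white knob (diameter 14 mm, 36 mm long along the tester's x), at the end of the pointer, 120 mm from the pivot towards the tester's -y and 73 mm to +x of the lever's plane (the side away from the rack). It can be pinched from above and carried round its arc.
- pointer (a joint): Angle of the pointer below level (rad), same sense and axis as the lever's, range -1.0 to 0.5; starts well raised. It stays where it is left (friction about 1 N at the knob). Equal to the lever's angle when it is parallel to the lever.

How it is judged:
By the outcome, as a careful person would: the job done as asked, in the order asked, and still so for the second after the job is handed in, with the robot touching nothing.
It also fails if it takes over 69 s, if anything falls off the work surface, if the arm or the gripper's body presses on something with over 40 N, if the wrist force passes 120 N, or if a joint passes its speed limit or range.

## Working session

There is one attempt and no reset: what is moved stays moved. The work goes in short steps, Python scripts to look and compute and a tool call to move; the robot and the scene stay as the last step left them, time stands still between calls to the robot, and variables do not carry over. Pictures are saved under pics/ and viewed, and the job is handed in when it is done.

Besides the shell and the picture viewer there is one more tool, called in YAML: its name, and indented under it one key for each argument. move_arm: Moves the arm, as the interface text tells. Its arguments: {"type":"object","properties":{"motion":{"type":"array"}},"required":["motion"]}

```bash
ls; mkdir -p pics; python3 - <<'E'
from bench import *
import cv2,pickle
o=get_obs()
for k in o: print(k,o[k])
for n in ("scene","top"):
    s=snapshot(n); cv2.imwrite(f"pics/{n}0.png",s["color"][:,:,::-1]); pickle.dump(s,open(f"pics/{n}0.pkl","wb"))
    print(n,s["K"],s["k1"],s["origin"],s["attitude"])
E
```

```text
pics
clock 0.0
qpos [-1.27422233  0.33392485  0.03987377  1.46628987 -0.01339892  1.34329519
 -0.05847729]
joint_vel [-2.22074671e-03  9.80637004e-04  1.03102461e-03  1.04792714e-03
  7.40019084e-05  1.39377594e-03 -2.39165097e-03]
joint_efforts [-1.20336648e-03 -6.58565426e+01  1.36433970e+00 -4.05560625e+01
  1.66345242e-02  1.30044084e-02 -2.35498925e-05]
tcp_pos [0.25043821 0.59931457 0.23040315]
ee_rot [ 8.32320983e-01  5.54293333e-01 -6.54112399e-04  5.03804395e-04]
force [-0.15441088  0.39960587  0.9422    ]
ft_torque [ 0.02344217 -0.03375406  0.01138248]
width 0.08550495830543002
scene [[443.9140299    0.         316.85300525]
 [  0.         443.9140299  244.45280555]
 [  0.           0.           1.        ]] -0.09917400653774588 [0.99835948 0.16759569 0.77002636] [ 0.60075319  0.74549541 -0.22776239 -0.17735977]
top [[563.42524065   0.         320.05150481]
 [  0.         563.42524065 236.53442464]
 [  0.           0.           1.        ]] -0.024862136016886454 [0.46821845 0.05417526 1.28410373] [-0.7020383   0.71129683 -0.02136213  0.02725252]
```

View pics/scene0.png

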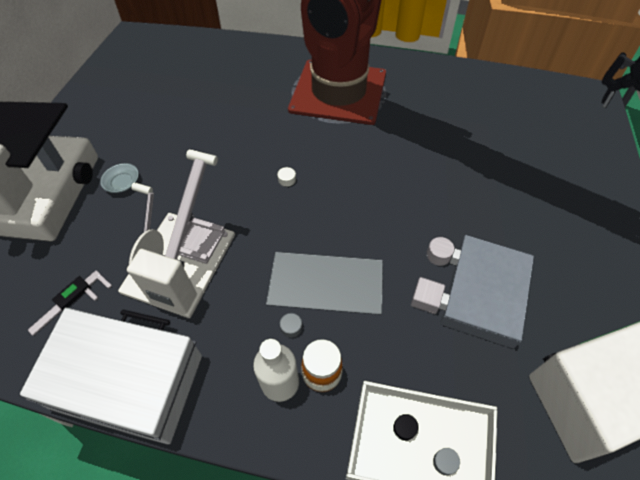

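View pics/top0.png

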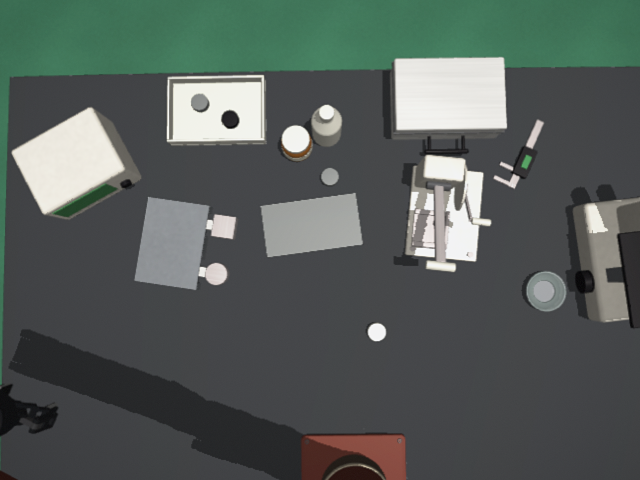

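```bash
cat > h.py <<'E'
import numpy as np,cv2,pickle
from scipy.spatial.transform import Rotation as R
def load(n): return pickle.load(open(f"pics/{n}.pkl","rb"))
def snap(name,tag):
    from bench import snapshot
    s=snapshot(name); cv2.imwrite(f"pics/{tag}.png",s["color"][:,:,::-1]); pickle.dump(s,open(f"pics/{tag}.pkl","wb")); return s
def rays(s,px):
    p=cv2.undistortPoints(np.array(px,float).reshape(-1,1,2),s["K"],np.array([s["k1"],0,0,0.])).reshape(-1,2)
    d=np.c_[p,np.ones(len(p))]; return np.array(s["origin"]),R.from_quat(s["attitude"]).apply(d)
def onz(s,px,z):
    o,d=rays(s,px); return o+d*((z-o[2])/d[:,2])[:,None]
def proj(s,P):
    P=np.atleast_2d(P); c=R.from_quat(s["attitude"]).inv().apply(P-s["origin"])
    x=cv2.projectPoints(c.reshape(-1,1,3),np.zeros(3),np.zeros(3),s["K"],np.array([s["k1"],0,0,0.]))[0].reshape(-1,2)
    return x
def tri(s1,p1,s2,p2):
    o1,d1=rays(s1,[p1]);o2,d2=rays(s2,[p2]);d1=d1[0]/np.linalg.norm(d1);d2=d2[0]/np.linalg.norm(d2)
    t=np.linalg.lstsq(np.c_[d1,-d2],o2-o1,rcond=None)[0]
    a=o1+t[0]*d1;b=o2+t[1]*d2; return (a+b)/2,np.linalg.norm(a-b)
def crop(s,x0,y0,x1,y1,f,tag):
    c=cv2.resize(s["color"][y0:y1,x0:x1],None,fx=f,fy=f,interpolation=cv2.INTER_CUBIC); cv2.imwrite(f"pics/{tag}.png",c[:,:,::-1])
E
python3 - <<'E'
from h import *
t=load("top0");s=load("scene0")
crop(t,125,185,375,300,3.2,"c1"); crop(t,390,130,510,280,4,"c2"); crop(s,80,130,280,320,4-1,"c3"); crop(s,400,220,550,350,4,"c4")
E
```

```text
(no output)
```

View pics/c1.png

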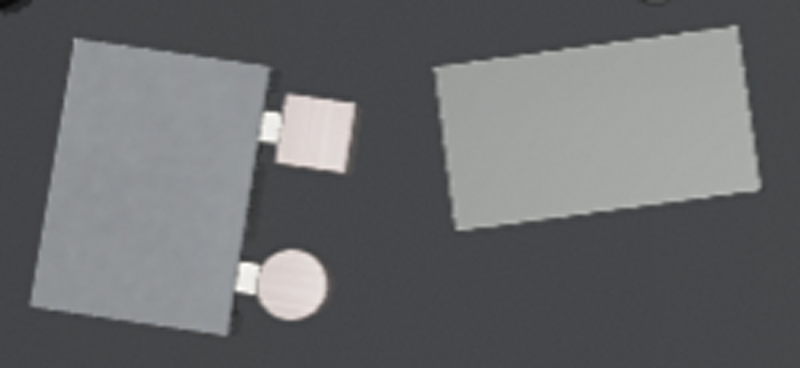

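View pics/c2.png

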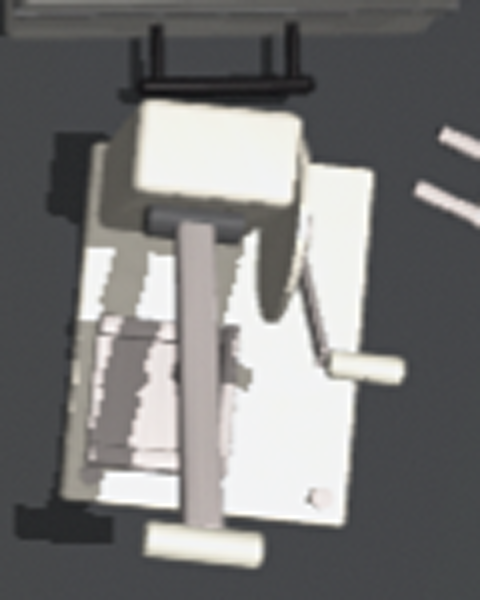

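View pics/c3.png

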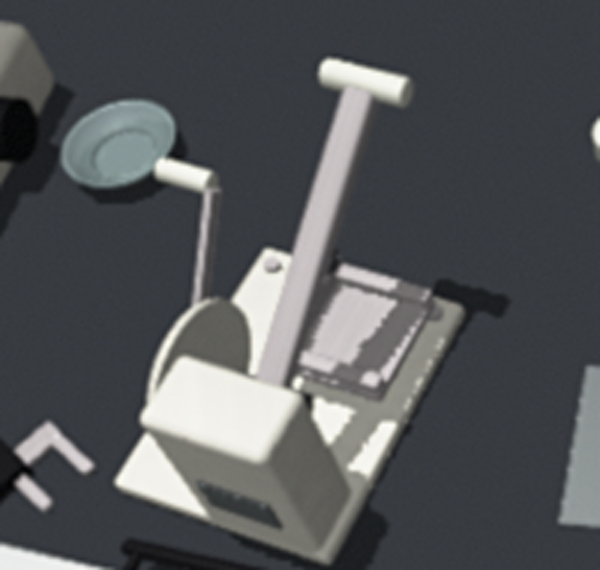

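```bash
python3 - <<'E'
from h import *
t=load("top0");s=load("scene0")
def quad(s,x0,y0,x1,y1,f,z,lab,lo,hi):
    # mask by brightness in enlarged crop
    c=cv2.resize(s["color"][y0:y1,x0:x1],None,fx=f,fy=f,interpolation=cv2.INTER_CUBIC).astype(int)
    g=c.mean(2); m=((g>lo)&(g<hi)).astype(np.uint8)
    m=cv2.morphologyEx(m,cv2.MORPH_OPEN,np.ones((int(f*4),int(f*4))))
    cs,_=cv2.findContours(m,cv2.RETR_EXTERNAL,cv2.CHAIN_APPROX_NONE); k=max(cs,key=cv2.contourArea).reshape(-1,2)
    px=(k+0.5)/f-0.5+[x0,y0]; P=onz(s,px,z)[:,:2]
    r=cv2.minAreaRect((P*1000).astype(np.float32)); print(lab,r, cv2.boxPoints(r).round(1).tolist())
    return r
print(t["color"][226,224],t["color"][240,170],t["color"][225,310],t["color"][215,209],t["color"][260,300])
quad(t,130,190,208,295,8,.04,"roof",105,175)
quad(t,255,188,370,262,8,.003,"mat",110,230)
quad(t,205,210,245,245,8,.032,"sq",150,256)
quad(t,200,258,236,290,8,.032,"rd",150,256)
quad(s,405,270,460,320,8,.032,"sq_s",150,256)
quad(s,260,245,390,320,8,.003,"mat_s",90,230)
quad(s,440,230,540,350,8,.04,"roof_s",85,135)
E
```

```text
[222 215 211] [142 146 149] [164 165 163] [67 69 70] [69 71 74]
roof ((544.482177734375, 393.7029724121094), (140.42208862304688, 189.96299743652344), 81.01944732666016) [[439.70001220703125, 339.20001220703125], [627.2999877929688, 309.5], [649.2999877929688, 448.20001220703125], [461.6000061035156, 477.8999938964844]]
mat ((583.85107421875, 84.0685806274414), (120.93772888183594, 221.26455688476562), 6.931548118591309) [[510.5, 186.60000610351562], [537.2000122070312, -33.099998474121094], [657.2000122070312, -18.5], [630.5, 201.1999969482422]]
sq ((581.5968017578125, 287.7041320800781), (65.18407440185547, 49.5991325378418), 81.3773422241211) [[552.2000122070312, 259.20001220703125], [601.2000122070312, 251.8000030517578], [611.0, 316.20001220703125], [562.0, 323.6000061035156]]
rd ((474.9984436035156, 303.0071716308594), (47.551719665527344, 60.2567138671875), 0.07249459624290466) [[451.20001220703125, 333.1000061035156], [451.29998779296875, 272.79998779296875], [498.79998779296875, 272.8999938964844], [498.70001220703125, 333.20001220703125]]
sq_s ((582.5567626953125, 290.6701965332031), (63.37551498413086, 49.91722869873047), 80.83206176757812) [[552.9000244140625, 263.3999938964844], [602.0999755859375, 255.39999389648438], [612.2000122070312, 318.0], [563.0, 325.8999938964844]]
mat_s ((584.312255859375, 87.15766906738281), (121.66920471191406, 221.9832000732422), 6.953629970550537) [[510.5, 190.0], [537.4000244140625, -30.399999618530273], [658.0999755859375, -15.699999809265137], [631.2999877929688, 204.6999969482422]]
roof_s ((513.2176513671875, 304.4605407714844), (16.701425552368164, 14.631872177124023), 3.807404041290283) [[504.3999938964844, 311.20001220703125], [505.3999938964844, 296.6000061035156], [522.0, 297.70001220703125], [521.0999755859375, 312.29998779296875]]
```

View pics/c4.png

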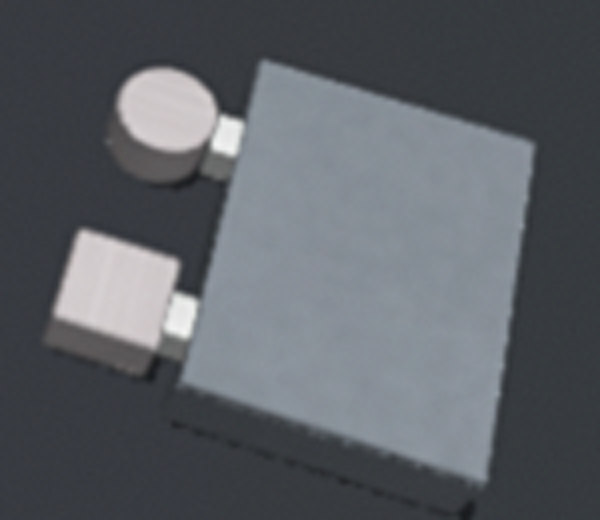

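```bash
python3 - <<'E'
from h import *
t=load("top0");s=load("scene0")
T=lambda x,y:(390+(x+.5)/4-.5,130+(y+.5)/4-.5)
S=lambda x,y:(80+(x+.5)/3-.5,130+(y+.5)/3-.5)
np.set_printoptions(precision=4,suppress=True)
print("base",onz(t,[T(97,143),T(374,170),T(342,525),T(62,498)],.014))
print("base_s",onz(s,[S(116,485),S(268,248),S(466,307),S(330,562)],.014))
for z in (.02,.032,.044):
  print("stage",z,onz(t,[T(97,318),T(88,465)],z))
print("coltop",onz(t,[T(141,102),T(302,113),T(299,197),T(136,193)],.135))
print("coltop_s",onz(s,[S(146,408),S(187,356),S(312,400),S(270,462)],.135))
for n,a,b in (("handleL",(146,540),(410,90)),("handleR",(263,550),(322,70)),("knobR",(404,371),(158,167)),("knobL",(332,364),(214,181))):
  print(n,tri(t,T(*a),s,S(*b)))
E
```

```text
base [[ 0.7154 -0.1517  0.014 ]
 [ 0.6978 -0.309   0.014 ]
 [ 0.4961 -0.2843  0.014 ]
 [ 0.5135 -0.127   0.014 ]]
base_s [[ 0.6992 -0.3038  0.014 ]
 [ 0.4956 -0.2808  0.014 ]
 [ 0.5155 -0.1215  0.014 ]
 [ 0.7187 -0.1445  0.014 ]]
stage 0.02 [[ 0.6145 -0.1482  0.02  ]
 [ 0.5316 -0.1411  0.02  ]]
stage 0.032 [[ 0.6131 -0.1463  0.032 ]
 [ 0.531  -0.1393  0.032 ]]
stage 0.044 [[ 0.6117 -0.1444  0.044 ]
 [ 0.5304 -0.1374  0.044 ]]
coltop [[ 0.713  -0.1553  0.135 ]
 [ 0.7061 -0.2382  0.135 ]
 [ 0.6624 -0.2353  0.135 ]
 [ 0.6656 -0.1515  0.135 ]]
coltop_s [[ 0.6978 -0.2334  0.135 ]
 [ 0.66   -0.2249  0.135 ]
 [ 0.6722 -0.1409  0.135 ]
 [ 0.7147 -0.149   0.135 ]]
handleL (array([ 0.4854, -0.1392,  0.194 ]), np.float64(0.004506295696017046))
handleR (array([ 0.4803, -0.1969,  0.1949]), np.float64(0.0014607179278140316))
knobR (array([ 0.5668, -0.2704,  0.1858]), np.float64(0.0018660503118496123))
knobL (array([ 0.57  , -0.234 ,  0.1851]), np.float64(0.005018922278128546))
```

```bash
cat >> h.py <<'E'
def plan(p,yaw,n,hand,tilt=None):
    """rows from measured pose to position p, tool down with tool-x heading yaw (deg)"""
    from bench import get_obs
    o=get_obs(); p0=np.array(o["tcp_pos"]); r0=R.from_quat(o["ee_rot"])
    c,s_=np.cos(np.radians(yaw)),np.sin(np.radians(yaw))
    r1=R.from_matrix(np.array([[c,s_,0],[s_,-c,0],[0,0,-1]]).T)
    rv=(r0.inv()*r1).as_rotvec(); p=np.array(p)
    step=R.from_rotvec(rv/n)
    r=r0; d=(p-p0)/n
    print("now",p0.round(4),"rows",n)
    for i in range(n):
        tt=r.inv().apply(d); w=np.degrees(rv/n); r=r*step
        print([round(float(v),4) for v in tt]+[round(float(v),2) for v in w]+[hand])
def st():
    from bench import get_obs
    o=get_obs(); r=R.from_quat(o["ee_rot"]).as_matrix()
    print("t",round(o["clock"],2),"p",np.round(o["tcp_pos"],4),"yaw",round(float(np.degrees(np.arctan2(r[1,0],r[0,0]))),2),"zax",r[:,2].round(3),"F",np.round(o["force"],1),"w",round(o["width"],4))
E
python3 -c "
from h import *
plan([.581,.282,.12],-9,13,0)"
```

```text
now [0.2505 0.5994 0.2305] rows 13
[-0.0127, 0.0329, 0.0085, 0.0, 0.01, 5.87, 0]
[-0.0093, 0.034, 0.0085, 0.0, 0.01, 5.87, 0]
[-0.0058, 0.0348, 0.0085, 0.0, 0.01, 5.87, 0]
[-0.0022, 0.0352, 0.0085, 0.0, 0.01, 5.87, 0]
[0.0014, 0.0352, 0.0085, 0.0, 0.01, 5.87, 0]
[0.005, 0.0349, 0.0085, 0.0, 0.01, 5.87, 0]
[0.0086, 0.0342, 0.0085, 0.0, 0.01, 5.87, 0]
[0.012, 0.0331, 0.0085, 0.0, 0.01, 5.87, 0]
[0.0154, 0.0317, 0.0085, 0.0, 0.01, 5.87, 0]
[0.0185, 0.03, 0.0085, 0.0, 0.01, 5.87, 0]
[0.0215, 0.0279, 0.0085, 0.0, 0.01, 5.87, 0]
[0.0242, 0.0256, 0.0085, 0.0, 0.01, 5.87, 0]
[0.0267, 0.023, 0.0085, 0.0, 0.01, 5.87, 0]
```

move_arm:
  motion:
    - [-0.0127,0.0329,0.0085,0,0,5.87,0]
    - [-0.0093,0.034,0.0085,0,0,5.87,0]
    - [-0.0058,0.0348,0.0085,0,0,5.87,0]
    - [-0.0022,0.0352,0.0085,0,0,5.87,0]
    - [0.0014,0.0352,0.0085,0,0,5.87,0]

```text
clock: 0.52
tcp_pos: [0.3786, 0.476, 0.1881]
ee_rot: [0.946, 0.323, -0.0, 0.0]
force: [0.3, 0.8, -0.7]
width: 0.0852
```

move_arm:
  motion:
    - [0.005,0.0349,0.0085,0,0,5.87,0]
    - [0.0086,0.0342,0.0085,0,0,5.87,0]
    - [0.012,0.0331,0.0085,0,0,5.87,0]
    - [0.0154,0.0317,0.0085,0,0,5.87,0]
    - [0.0185,0.03,0.0085,0,0,5.87,0]

```text
clock: 0.93
tcp_pos: [0.5057, 0.3541, 0.1457]
ee_rot: [0.997, 0.073, -0.0, 0.0]
force: [-0.1, 1.2, 0.8]
width: 0.0853
```

move_arm:
  motion:
    - [0.0215,0.0279,0.0085,0,0,5.87,0]
    - [0.0242,0.0256,0.0085,0,0,5.87,0]
    - [0.0267,0.023,0.0085,0,0,5.87,0]
    - [0,0,0,0,0,0,0]

```text
clock: 1.27
tcp_pos: [0.5853, 0.2738, 0.1189]
ee_rot: [0.996, -0.086, 0.001, 0.003]
force: [-0.4, -1.5, 0.7]
width: 0.0855
```

```bash
python3 -c "
from h import *
st()
plan([.581,.282,.004],-9,5,0)
s=snap('top','top1');crop(s,125,165,325,315,4,'c5')"
```

```text
t 1.27 p [0.5853 0.2738 0.1189] yaw -9.87 zax [ 0.001 -0.005 -1.   ] F [-0.4 -1.5  0.7] w 0.0855
now [0.5853 0.2738 0.1189] rows 5
[-0.0012, -0.0016, 0.023, 0.06, -0.02, -0.17, 0]
[-0.0011, -0.0016, 0.023, 0.06, -0.02, -0.17, 0]
[-0.0011, -0.0015, 0.023, 0.06, -0.02, -0.17, 0]
[-0.0011, -0.0015, 0.023, 0.06, -0.02, -0.17, 0]
[-0.0011, -0.0015, 0.023, 0.06, -0.02, -0.17, 0]
```

View pics/c5.png

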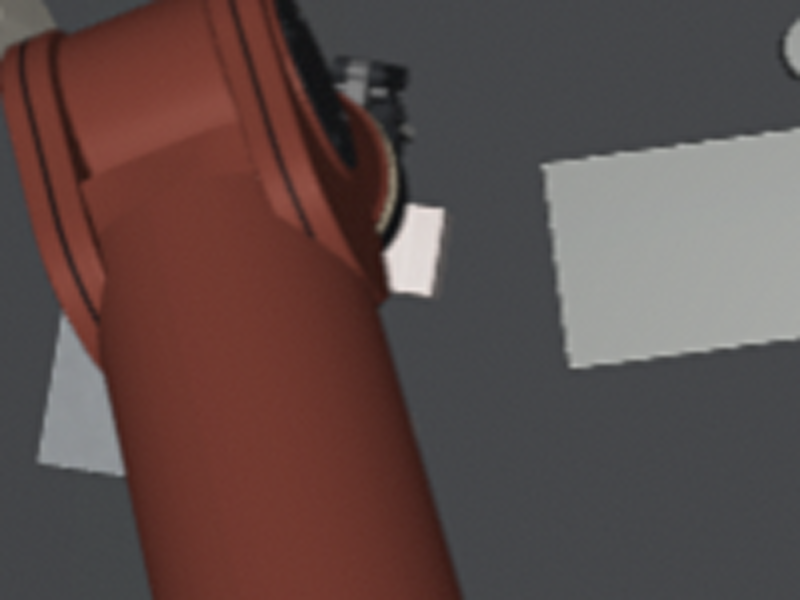

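move_arm:
  motion:
    - [0,0,0.018,0,0,0,0]
    - [0,0,0.018,0,0,0,0]
    - [0,0,0,0,0,0,0]

```text
clock: 1.57
tcp_pos: [0.5785, 0.2825, 0.0812]
ee_rot: [0.997, -0.077, -0.002, 0.001]
force: [-1.9, -0.1, -0.5]
width: 0.0851
```

```bash
python3 -c "
from h import *
st()
plan([.581,.282,.004],-9,5,0)"
```

```text
t 1.57 p [0.5785 0.2825 0.0812] yaw -8.88 zax [-0.005 -0.002 -1.   ] F [-1.9 -0.1 -0.5] w 0.0851
now [0.5785 0.2825 0.0812] rows 5
[0.0006, -0.0, 0.0154, 0.04, 0.05, 0.02, 0]
[0.0006, -0.0, 0.0154, 0.04, 0.05, 0.02, 0]
[0.0006, -0.0, 0.0154, 0.04, 0.05, 0.02, 0]
[0.0005, 0.0, 0.0154, 0.04, 0.05, 0.02, 0]
[0.0005, 0.0, 0.0154, 0.04, 0.05, 0.02, 0]
```

move_arm:
  motion:
    - [0,0,0.018,0,0,0,0]
    - [0,0,0.018,0,0,0,0]
    - [0,0,0.018,0,0,0,0]
    - [0,0,0.012,0,0,0,0]
    - [0,0,0.009,0,0,0,0]

```text
clock: 1.98
tcp_pos: [0.5804, 0.2829, 0.0091]
ee_rot: [0.997, -0.078, -0.001, 0.0]
force: [-0.1, -0.5, 0.4]
width: 0.0852
```

move_arm:
  motion:
    - [0,0,0,0,0,0,0]
    - [0,0,0,0,0,0,0]

```text
clock: 2.15
tcp_pos: [0.5811, 0.2826, 0.0102]
ee_rot: [0.997, -0.078, -0.0, 0.0]
force: [0.1, -0.4, 0.7]
width: 0.0854
```

```bash
python3 -c "
from h import *
st()
s=snap('scene','s1');crop(s,380,180,560,340,4,'c6')"
```

```text
t 2.15 p [0.5811 0.2826 0.0102] yaw -8.97 zax [-0. -0. -1.] F [ 0.1 -0.4  0.7] w 0.0854
```

View pics/c6.png

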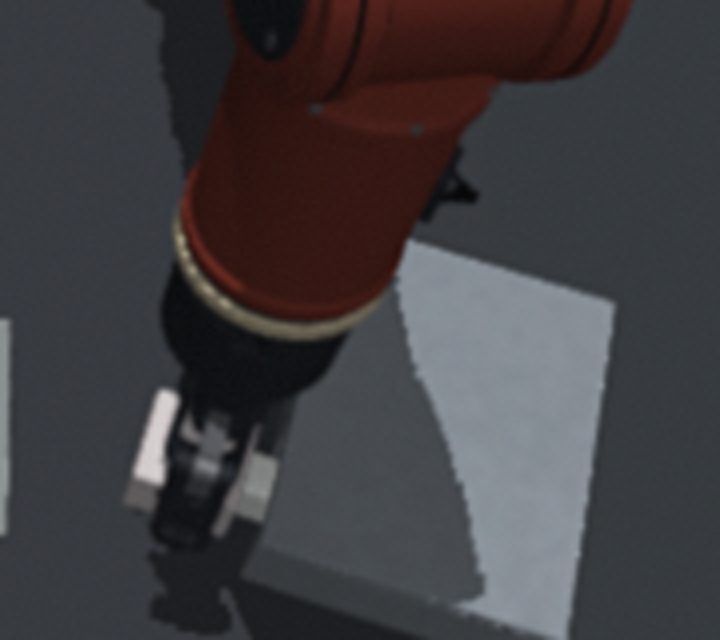

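move_arm:
  motion:
    - [0,0,0.006,0,0,0,0.0]
    - [0,0,0,0,0,0,1]
    - [0,0,0,0,0,0,1]
    - [0,0,0,0,0,0,1]
    - [0,0,0,0,0,0,1]

```text
clock: 2.62
tcp_pos: [0.5815, 0.2825, 0.0044]
ee_rot: [0.997, -0.078, 0.0, -0.0]
force: [0.2, -0.1, 2.6]
width: 0.0488
```

move_arm:
  motion:
    - [0,0,0,0,0,0,1]
    - [0,0,0,0,0,0,1]
    - [0,0,0,0,0,0,1]

```text
clock: 2.87
tcp_pos: [0.5815, 0.2825, 0.0044]
ee_rot: [0.997, -0.078, 0.0, -0.0]
force: [-1.4, -1.1, 5.8]
width: 0.049
```

```bash
python3 -c "
from h import *
st()"
```

```text
t 2.87 p [0.5815 0.2825 0.0044] yaw -9.0 zax [ 0.001  0.    -1.   ] F [-1.4 -1.1  5.8] w 0.049
```

move_arm:
  motion:
    - [0,0.004,-0.002,0,0,0,1]
    - [0,0.012,0,0,0,0,1]
    - [0,0.02,0,0,0,0,1]
    - [0,0.02,0,0,0,0,1]
    - [0,0.02,0,0,0,0,1]

```text
clock: 3.28
tcp_pos: [0.5697, 0.2179, 0.0066]
ee_rot: [0.997, -0.075, 0.002, -0.007]
force: [13.6, 56.4, -19.8]
width: 0.0489
```

move_arm:
  motion:
    - [0,0.02,0,0,0,0,1]
    - [0,0.02,0,0,0,0,1]
    - [0,0.016,0,0,0,0,1]
    - [0,0.008,0,0,0,0,1]
    - [0,0,0,0,0,0,1]

```text
clock: 3.7
tcp_pos: [0.5617, 0.143, 0.0086]
ee_rot: [0.997, -0.079, 0.003, -0.002]
force: [0.3, 0.5, 17.7]
width: 0.0489
```

```bash
python3 -c "
from h import *
st()
s=snap('scene','s2');crop(s,280,180,530,340,3,'c7')"
```

```text
t 3.7 p [0.5617 0.143  0.0086] yaw -9.1 zax [ 0.006  0.003 -1.   ] F [ 0.3  0.5 17.7] w 0.0489
```

View pics/c7.png

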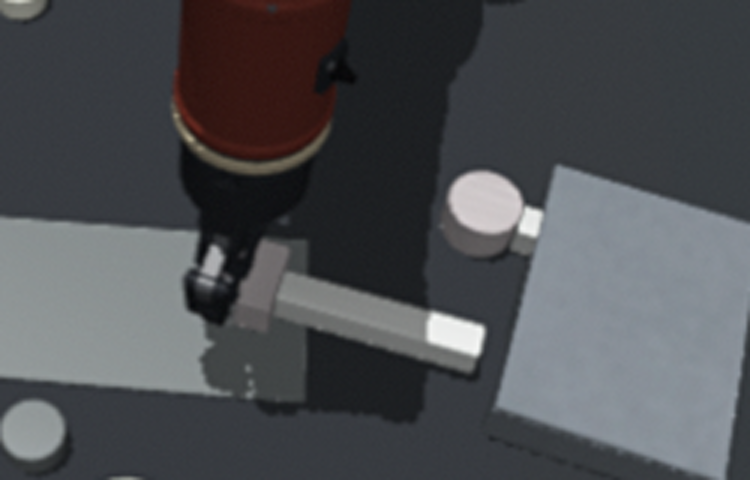

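move_arm:
  motion:
    - [0,0,-0.015,0,0,0,1]
    - [0,0,-0.015,0,0,0,1]
    - [0,0,-0.01,0,0,0,1]
    - [0,0,0,0,0,0,1]

```text
clock: 4.08
tcp_pos: [0.5601, 0.1435, 0.0476]
ee_rot: [0.997, -0.079, 0.001, -0.001]
force: [1.0, -0.3, -1.8]
width: 0.0489
```

```bash
python3 -c "
from h import *
st()
plan([.5765,.0215,.045],-6.7,6,1)
s=snap('scene','s3');crop(s,280,180,530,340,3,'c8')"
```

```text
t 4.08 p [0.5601 0.1435 0.0476] yaw -9.04 zax [ 0.002  0.001 -1.   ] F [ 1.  -0.3 -1.8] w 0.0489
now [0.5601 0.1435 0.0476] rows 6
[0.0059, 0.0197, 0.0004, -0.01, -0.02, -0.39, 1]
[0.0058, 0.0197, 0.0004, -0.01, -0.02, -0.39, 1]
[0.0056, 0.0197, 0.0004, -0.01, -0.02, -0.39, 1]
[0.0055, 0.0198, 0.0004, -0.01, -0.02, -0.39, 1]
[0.0053, 0.0198, 0.0004, -0.01, -0.02, -0.39, 1]
[0.0052, 0.0198, 0.0004, -0.01, -0.02, -0.39, 1]
```

View pics/c8.png

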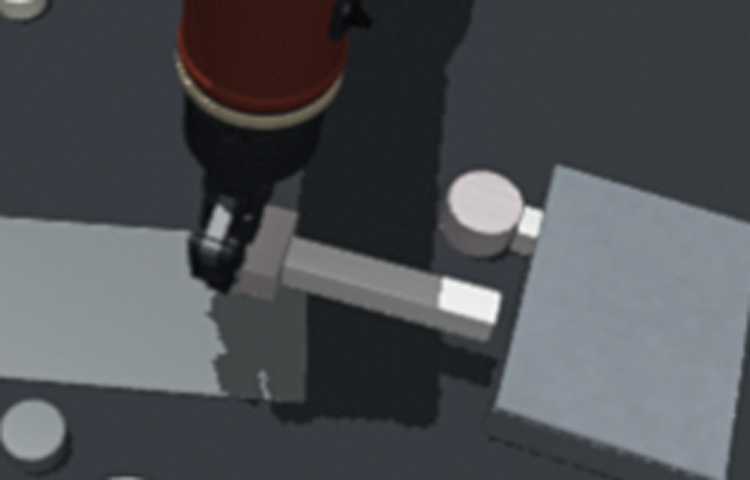

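move_arm:
  motion:
    - [0.0059,0.021,0,0,0,-0.4,1]
    - [0.0058,0.021,0,0,0,-0.4,1]
    - [0.0056,0.021,0,0,0,-0.4,1]
    - [0.0055,0.021,0,0,0,-0.4,1]
    - [0.0053,0.021,0,0,0,-0.4,1]

```text
clock: 4.55
tcp_pos: [0.5712, 0.0349, 0.0445]
ee_rot: [0.998, -0.061, -0.001, 0.0]
force: [-0.2, 1.1, -3.0]
width: 0.049
```

move_arm:
  motion:
    - [0.0052,0.021,0,0,0,-0.4,1]
    - [0,0,0.02,0,0,0,1]
    - [0,0,0.012,0,0,0,1]
    - [0,0,0,0,0,0,1]
    - [0,0,0,0,0,0,1]

```text
clock: 4.97
tcp_pos: [0.5733, 0.0155, 0.0124]
ee_rot: [0.998, -0.057, -0.002, 0.0]
force: [0.5, -0.5, -2.3]
width: 0.0492
```

```bash
python3 -c "
from h import *
st()
s=snap('scene','s4');crop(s,240,180,490,340,3,'c9')"
```

```text
t 4.97 p [0.5733 0.0155 0.0124] yaw -6.52 zax [-0.003 -0.    -1.   ] F [ 0.5 -0.5 -2.3] w 0.0492
```

View pics/c9.png

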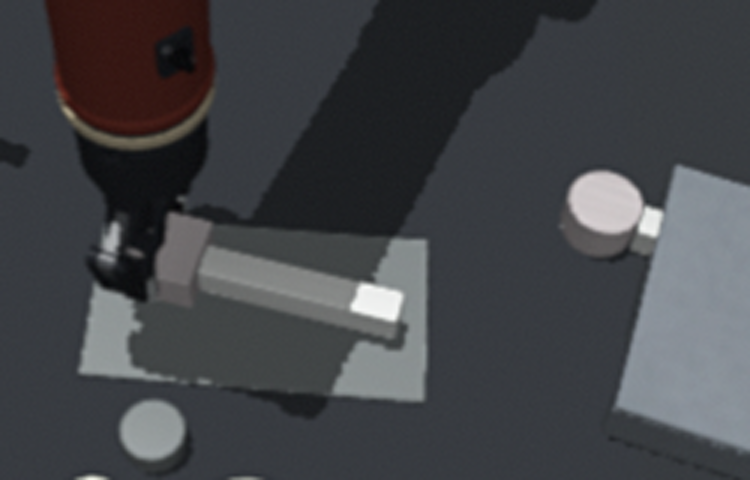

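move_arm:
  motion:
    - [0,0,0.004,0,0,0,1]
    - [0,0,0.003,0,0,0,1]
    - [0,0,0,0,0,0,1]

```text
clock: 5.27
tcp_pos: [0.5761, 0.0157, 0.0084]
ee_rot: [0.998, -0.057, 0.001, -0.001]
force: [-2.7, 2.5, 7.0]
width: 0.0493
```

```bash
python3 -c "
from h import *
st()"
```

```text
t 5.27 p [0.5761 0.0157 0.0084] yaw -6.53 zax [ 0.002  0.001 -1.   ] F [-2.7  2.5  7. ] w 0.0493
```

Contact with the mat (7 N). Release and rise.

move_arm:
  motion:
    - [0,0,0,0,0,0,0]
    - [0,0,0,0,0,0,0]
    - [0,0,0,0,0,0,0]
    - [0,0,-0.02,0,0,0,0]
    - [0,0,-0.03,0,0,0,0]

```text
clock: 5.68
tcp_pos: [0.5725, 0.0146, 0.0549]
ee_rot: [0.998, -0.057, -0.003, 0.001]
force: [1.4, 0.3, -0.8]
width: 0.0855
```

move_arm:
  motion:
    - [0,-0.03,-0.02,0,0,0,0]
    - [0,-0.035,-0.01,0,0,0,0]
    - [0,-0.02,0,0,0,0,0]
    - [0,0,0,0,0,0,0]

```text
clock: 6.02
tcp_pos: [0.5851, 0.1058, 0.0877]
ee_rot: [0.999, -0.054, 0.001, -0.002]
force: [-0.5, 0.8, -0.2]
width: 0.0853
```

```bash
python3 -c "
from h import *
st()
s=snap('scene','s5');crop(s,240,180,490,340,3,'c10')
s=snap('top','t5');crop(s,200,165,400,315,4,'c11')"
```

```text
t 6.02 p [0.5851 0.1058 0.0877] yaw -6.19 zax [ 0.002  0.003 -1.   ] F [-0.5  0.8 -0.2] w 0.0853
```

View pics/c10.png

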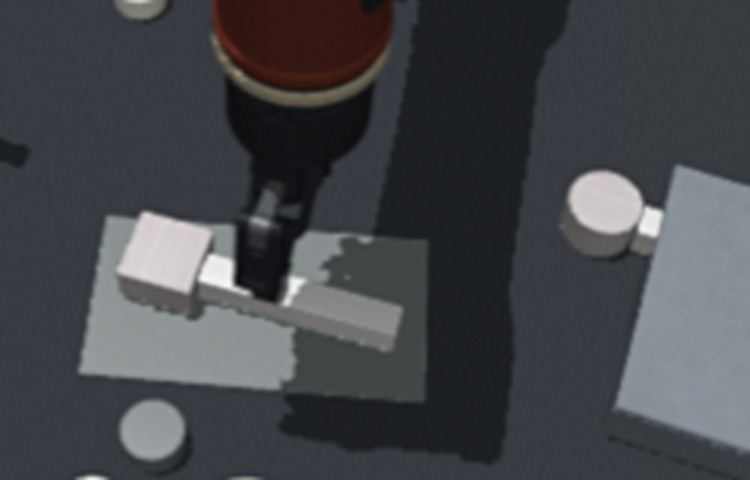

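View pics/c11.png

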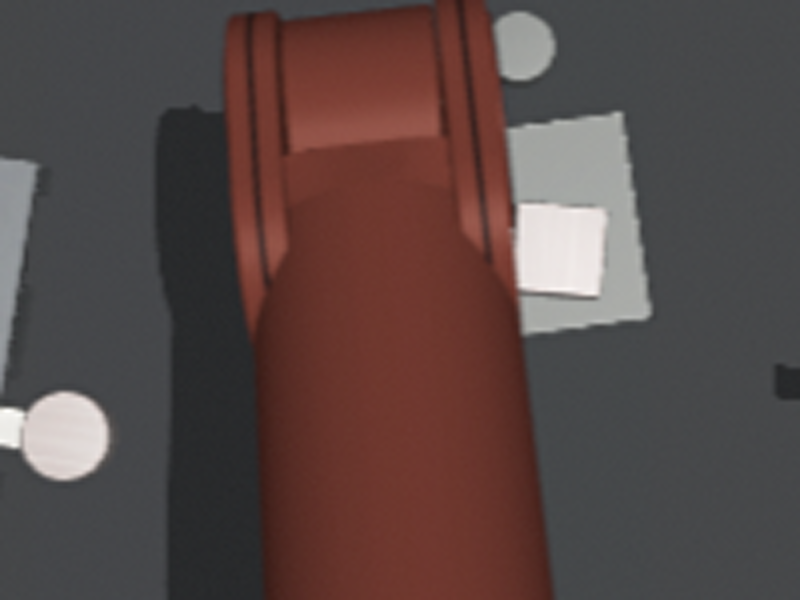

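```bash
python3 - <<'E'
from h import *
np.set_printoptions(precision=4,suppress=True)
t=load("t5");s=load("s5")
T=lambda x,y:(200+(x+.5)/4-.5,165+(y+.5)/4-.5)
S=lambda x,y:(240+(x+.5)/3-.5,180+(y+.5)/3-.5)
for z,l in ((.035,"top"),):
  print(onz(t,[T(518,203),T(607,207),T(602,298),T(516,293)],z))
  P=onz(s,[S(146,212),S(213,231),S(190,287),S(119,264)],z);print(P,P.mean(0))
# bar edges: front top edge ends & back bottom
print("bar near edge", onz(s,[S(202,285),S(393,333)],.029), "far edge",onz(s,[S(215,255),S(402,305)],.029))
E
```

```text
[[ 0.6013  0.0432  0.035 ]
 [ 0.5984 -0.0063  0.035 ]
 [ 0.5477 -0.0027  0.035 ]
 [ 0.5511  0.045   0.035 ]]
[[ 0.5491  0.004   0.035 ]
 [ 0.5542  0.0504  0.035 ]
 [ 0.598   0.0454  0.035 ]
 [ 0.5912 -0.003   0.035 ]] [0.5731 0.0242 0.035 ]
bar near edge [[0.5917 0.0516 0.029 ]
 [0.6003 0.1762 0.029 ]] far edge [[0.5682 0.0548 0.029 ]
 [0.5794 0.1788 0.029 ]]
```

```bash
python3 -c "
from h import *
st()
plan([.583,.1065,.006],-5,5,0)
"
```

```text
t 6.12 p [0.5843 0.1001 0.0867] yaw -6.46 zax [-0. -0. -1.] F [-0.2 -1.  -0.4] w 0.0852
now [0.5843 0.1001 0.0867] rows 5
[-0.0004, -0.0013, 0.0161, 0.0, 0.0, -0.29, 0]
[-0.0004, -0.0013, 0.0161, 0.0, 0.0, -0.29, 0]
[-0.0004, -0.0013, 0.0161, 0.0, 0.0, -0.29, 0]
[-0.0004, -0.0013, 0.0161, 0.0, 0.0, -0.29, 0]
[-0.0004, -0.0013, 0.0161, 0.0, 0.0, -0.29, 0]
```

move_arm:
  motion:
    - [0,-0.001,0.02,0,0,-0.3,0]
    - [0,-0.001,0.02,0,0,-0.3,0]
    - [0,-0.001,0.018,0,0,-0.3,0]
    - [0,-0.001,0.014,0,0,-0.3,0]
    - [0,0,0.008,0,0,-0.3,0]

```text
clock: 6.53
tcp_pos: [0.5837, 0.1013, 0.0048]
ee_rot: [0.999, -0.045, -0.001, 0.001]
force: [-0.2, -0.5, 0.2]
width: 0.0854
```

move_arm:
  motion:
    - [0,0,0,0,0,0,1]
    - [0,0,0,0,0,0,1]
    - [0,0,0,0,0,0,1]
    - [0,0,0,0,0,0,1]
    - [0,0,0,0,0,0,1]

```text
clock: 6.95
tcp_pos: [0.5855, 0.1031, 0.0077]
ee_rot: [0.999, -0.045, 0.001, -0.0]
force: [0.2, -0.1, 0.2]
width: 0.0258
```

move_arm:
  motion:
    - [0,0,0,0,0,0,1]
    - [0,0,0,0,0,0,1]
    - [0,0,0,0,0,0,1]

```text
clock: 7.2
tcp_pos: [0.5857, 0.1032, 0.0079]
ee_rot: [0.999, -0.044, 0.001, -0.0]
force: [-1.5, -0.6, 6.2]
width: 0.0207
```

```bash
python3 -c "
from h import *
st()
s=snap('scene','s6');crop(s,240,180,490,340,3,'c12')"
```

```text
t 7.2 p [0.5857 0.1032 0.0079] yaw -5.09 zax [ 0.002  0.    -1.   ] F [-1.5 -0.6  6.2] w 0.0207
```

View pics/c12.png

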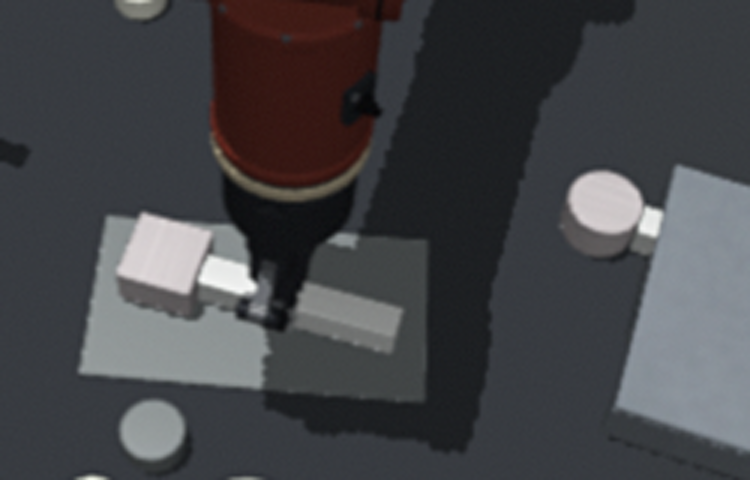

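move_arm:
  motion:
    - [0,0,0,0,0,0,0.6]
    - [0,0,0,0,0,0,0.6]
    - [0,0,0.0045,0,0,0,0.6]
    - [0,0,0,0,0,0,0.6]
    - [0,0,0,0,0,0,1]

```text
clock: 7.67
tcp_pos: [0.5858, 0.1034, 0.0031]
ee_rot: [0.999, -0.044, 0.001, -0.0]
force: [-2.9, 0.1, 16.2]
width: 0.0235
```

move_arm:
  motion:
    - [0,0,0,0,0,0,1]
    - [0,0,0,0,0,0,1]
    - [0,0,0,0,0,0,1]
    - [0,0,0,0,0,0,1]

```text
clock: 8.0
tcp_pos: [0.5859, 0.1034, 0.0034]
ee_rot: [0.999, -0.044, 0.001, -0.0]
force: [-1.0, 0.3, 12.2]
width: 0.021
```

move_arm:
  motion:
    - [0,0,-0.01,0,0,0,1]
    - [0,0,-0.02,0,0,0,1]
    - [0,0,-0.02,0,0,0,1]
    - [0,0,-0.01,0,0,0,1]
    - [0,0,0,0,0,0,1]

```text
clock: 8.42
tcp_pos: [0.5861, 0.1034, 0.0644]
ee_rot: [0.999, -0.044, 0.002, -0.001]
force: [1.2, -0.2, -2.2]
width: 0.0212
```

```bash
python3 -c "
from h import *
st()
s=snap('scene','s7');crop(s,240,180,490,340,3,'c13')"
```

```text
t 8.42 p [0.5861 0.1034 0.0644] yaw -5.09 zax [ 0.003  0.001 -1.   ] F [ 1.2 -0.2 -2.2] w 0.0212
```

View pics/c13.png

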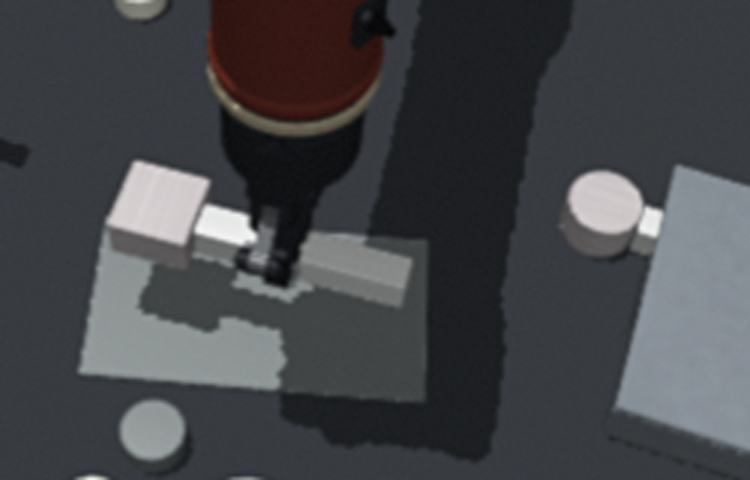

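```bash
python3 -c "
from h import *
t=load('top0');s=load('scene0')
crop(s,165,200,245,270,9,'c14');crop(t,400,195,470,265,8,'c15')"
```

```text
(no output)
```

View pics/c14.png

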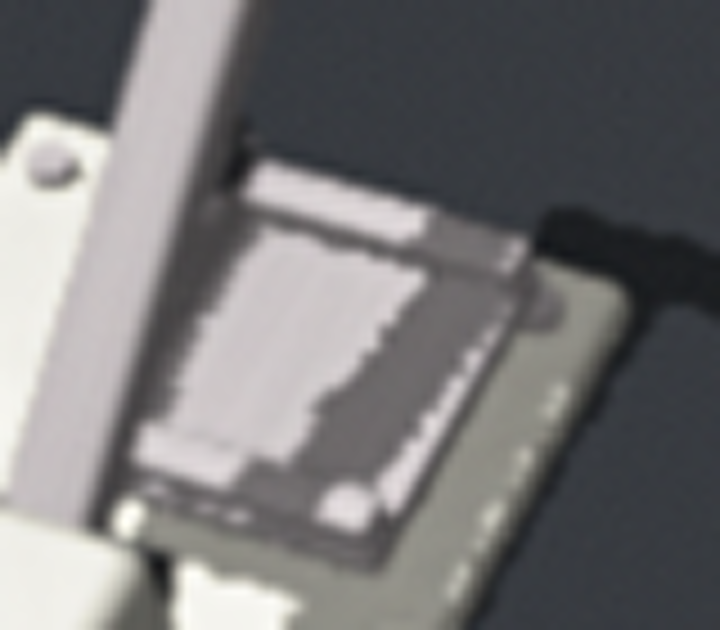

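View pics/c15.png

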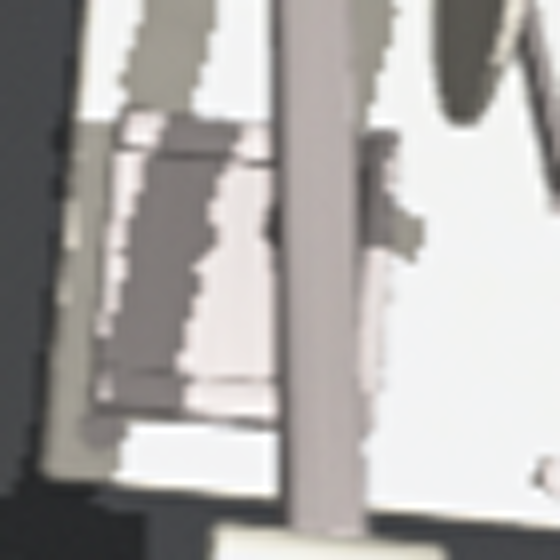

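```bash
python3 - <<'E'
from h import *
np.set_printoptions(precision=4,suppress=True)
t=load("top0");s=load("scene0")
T=lambda x,y:(400+(x+.5)/8-.5,195+(y+.5)/8-.5)
S=lambda x,y:(165+(x+.5)/9-.5,200+(y+.5)/9-.5)
print(tri(t,T(95,402),s,S(528,240)),tri(t,T(118,112),s,S(385,532)))
print("inner stage floor corner near robot", tri(t,T(98,378),s,S(522,272)))
for z in (.02,.03,.04): print(z,onz(t,[T(98,378),T(112,152)],z), onz(s,[S(522,278)],z))
E
```

```text
(array([ 0.532 , -0.1351,  0.0531]), np.float64(0.0012780332700038674)) (array([ 0.6111, -0.142 ,  0.0519]), np.float64(0.004471227094827372))
inner stage floor corner near robot (array([ 0.5385, -0.1358,  0.0494]), np.float64(0.002920918905130749))
0.02 [[ 0.5407 -0.1418  0.02  ]
 [ 0.6044 -0.1472  0.02  ]] [[ 0.521  -0.1461  0.02  ]]
0.03 [[ 0.5401 -0.1402  0.03  ]
 [ 0.6033 -0.1456  0.03  ]] [[ 0.5274 -0.1419  0.03  ]]
0.04 [[ 0.5396 -0.1387  0.04  ]
 [ 0.6023 -0.1441  0.04  ]] [[ 0.5337 -0.1378  0.04  ]]
```

```bash
python3 - <<'E'
from h import *
np.set_printoptions(precision=4,suppress=True)
t=load("top0");s=load("scene0")
T=lambda x,y:(390+(x+.5)/4-.5,130+(y+.5)/4-.5)
S=lambda x,y:(80+(x+.5)/3-.5,130+(y+.5)/3-.5)
for a,b in (((97,143),(330,562)),((374,170),(116,485)),((342,525),(268,248)),((62,498),(466,307)),((141,102),(270,462)),((302,113),(146,408)),((299,197),(187,356)),((136,193),(312,400))):
  print(tri(t,T(*a),s,S(*b)))
E
```

```text
(array([ 0.7161, -0.1508,  0.0048]), np.float64(0.005112372534840232))
(array([ 0.6978, -0.3089,  0.0088]), np.float64(0.0036364183697002363))
(array([ 0.4955, -0.2829,  0.0132]), np.float64(0.0032994477286037906))
(array([ 0.5129, -0.1256,  0.0091]), np.float64(0.004393679484060326))
(array([ 0.713 , -0.1541,  0.1296]), np.float64(0.004772896274262725))
(array([ 0.7025, -0.2328,  0.1423]), np.float64(0.00789786112205811))
(array([ 0.6603, -0.2313,  0.1329]), np.float64(0.009912565154594223))
(array([ 0.6664, -0.1507,  0.1218]), np.float64(0.006702984566002519))
```

```bash
python3 -c "
from h import *
plan([.5853,-.021,.068],-6.7,6,1)
s=snap('top','t7')"
```

```text
now [0.5853 0.1034 0.0629] rows 6
[0.0018, 0.0206, -0.0009, -0.01, -0.01, 0.27, 1]
[0.0019, 0.0206, -0.0009, -0.01, -0.01, 0.27, 1]
[0.002, 0.0206, -0.0009, -0.01, -0.01, 0.27, 1]
[0.0021, 0.0206, -0.0009, -0.01, -0.01, 0.27, 1]
[0.0022, 0.0206, -0.0009, -0.01, -0.01, 0.27, 1]
[0.0023, 0.0206, -0.0008, -0.01, -0.01, 0.27, 1]
```

move_arm:
  motion:
    - [0.002,0.02,-0.001,0,0,0.27,1]
    - [0.002,0.021,-0.001,0,0,0.27,1]
    - [0.002,0.021,-0.001,0,0,0.27,1]
    - [0.002,0.021,-0.001,0,0,0.27,1]
    - [0.002,0.021,-0.001,0,0,0.27,1]

```text
clock: 8.93
tcp_pos: [0.5834, -0.0023, 0.0656]
ee_rot: [0.998, -0.056, -0.001, 0.0]
force: [0.7, 0.8, -2.7]
width: 0.0215
```

move_arm:
  motion:
    - [0.002,0.02,0,0,0,0.27,1]
    - [0,0,0,0,0,0,1]
    - [0,0,0,0,0,0,1]
    - [0,0,0,0,0,0,1]

```text
clock: 9.27
tcp_pos: [0.5837, -0.0208, 0.0661]
ee_rot: [0.998, -0.058, -0.001, -0.0]
force: [0.7, 0.7, -2.6]
width: 0.021
```

```bash
python3 -c "
from h import *
st()
s=snap('scene','s8');crop(s,150,170,350,320,4,'c16')
s=snap('top','t8');crop(s,300,165,500,315,4,'c17');st()"
```

```text
t 9.27 p [ 0.5837 -0.0208  0.0661] yaw -6.69 zax [-0.002  0.    -1.   ] F [ 0.7  0.7 -2.6] w 0.021
t 9.37 p [ 0.584  -0.0201  0.0665] yaw -6.61 zax [-0.001  0.    -1.   ] F [-0.2 -0.8 -2. ] w 0.0206
```

View pics/c16.png

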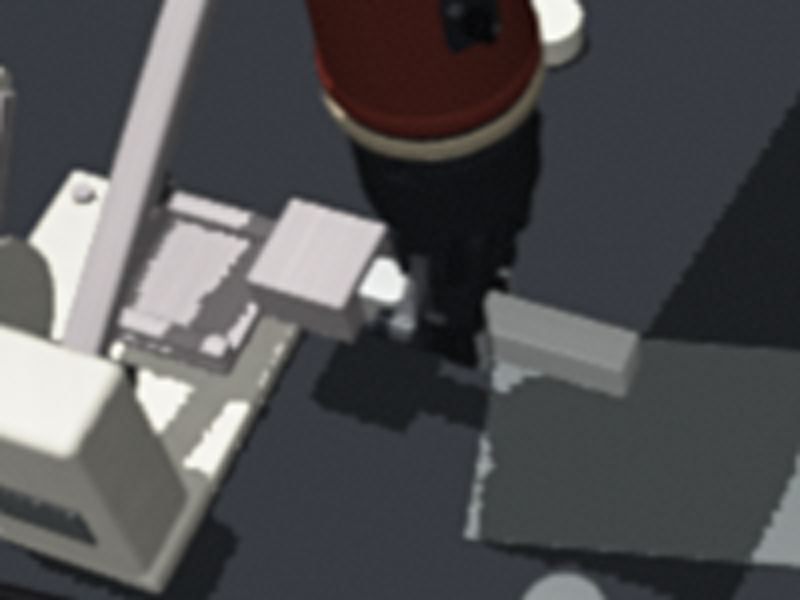

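View pics/c17.png

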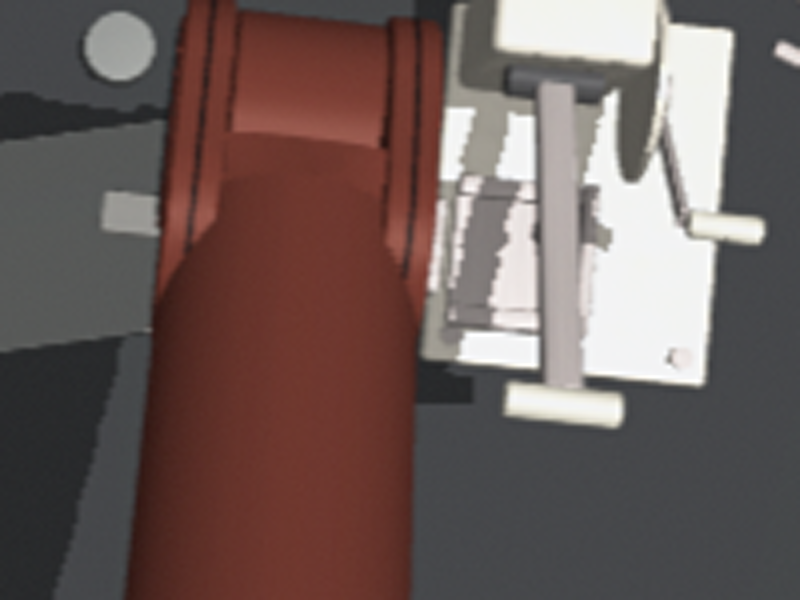

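```bash
python3 - <<'E'
from h import *
np.set_printoptions(precision=4,suppress=True)
s=load("s8");t=load("t8")
S=lambda x,y:(150+(x+.5)/4-.5,170+(y+.5)/4-.5)
T=lambda x,y:(300+(x+.5)/4-.5,165+(y+.5)/4-.5)
P=onz(s,[S(294,198),S(388,230),S(342,308),S(248,276)],.098); print(P,P.mean(0))
print("expected from TCP",np.array([.5838,-.0205])+.082*np.array([-.1165,-.9932]))
print("bar end expected",np.array([.5838,-.0205])-.073*np.array([-.1165,-.9932]))
print("bar end scene", onz(s,[S(640,338),S(627,367)],.092), "top",onz(t,[T(104,193),T(102,230)],.092))
# stage in scene at z .043 floor / .053 guide
print("guide outer rack corners", onz(s,[S(275,215),S(228,368)],.053))
print("base corner",onz(s,[S(300,325)],.014))
E
```

```text
[[ 0.5453 -0.1212  0.098 ]
 [ 0.5539 -0.0715  0.098 ]
 [ 0.6002 -0.0789  0.098 ]
 [ 0.5925 -0.1274  0.098 ]] [ 0.573  -0.0997  0.098 ]
expected from TCP [ 0.5742 -0.1019]
bar end expected [0.5923 0.052 ]
bar end scene [[0.5838 0.0564 0.092 ]
 [0.5999 0.0542 0.092 ]] top [[0.6007 0.0511 0.092 ]
 [0.5809 0.0524 0.092 ]]
guide outer rack corners [[ 0.5271 -0.1465  0.053 ]
 [ 0.6177 -0.1383  0.053 ]]
base corner [[ 0.5649 -0.1276  0.014 ]]
```

```bash
python3 -c "
from h import *
plan([.5783,-.0938,.0665],-6.9,5,1)"
```

```text
now [ 0.584  -0.0201  0.0665] rows 5
[0.0006, 0.0148, 0.0, -0.0, 0.01, 0.06, 1]
[0.0006, 0.0148, 0.0, -0.0, 0.01, 0.06, 1]
[0.0006, 0.0148, 0.0, -0.0, 0.01, 0.06, 1]
[0.0006, 0.0148, 0.0, -0.0, 0.01, 0.06, 1]
[0.0006, 0.0148, 0.0, -0.0, 0.01, 0.06, 1]
```

move_arm:
  motion:
    - [0.0006,0.012,0,0,0,0.06,1]
    - [0.0006,0.018,0,0,0,0.06,1]
    - [0.0006,0.018,0,0,0,0.06,1]
    - [0.0006,0.016,0,0,0,0.06,1]
    - [0.0006,0.01,0,0,0,0.06,1]

```text
clock: 9.78
tcp_pos: [0.5781, -0.0976, 0.0673]
ee_rot: [0.998, -0.062, -0.0, 0.0]
force: [-1.0, 0.1, -3.0]
width: 0.0209
```

move_arm:
  motion:
    - [0,0,0,0,0,0,1]
    - [0,0,0,0,0,0,1]

```text
clock: 9.95
tcp_pos: [0.5786, -0.0953, 0.0672]
ee_rot: [0.998, -0.061, -0.0, -0.0]
force: [0.5, 1.0, -2.1]
width: 0.0209
```

```bash
python3 -c "
from h import *
st()
s=snap('scene','s9');crop(s,100,130,300,280,4,'c18')
st()"
```

```text
t 9.95 p [ 0.5786 -0.0953  0.0672] yaw -7.05 zax [-0.  0. -1.] F [ 0.5  1.  -2.1] w 0.0209
t 10.0 p [ 0.5787 -0.0943  0.0672] yaw -6.97 zax [-0.     0.001 -1.   ] F [-0.2  0.9 -2.6] w 0.0211
```

View pics/c18.png

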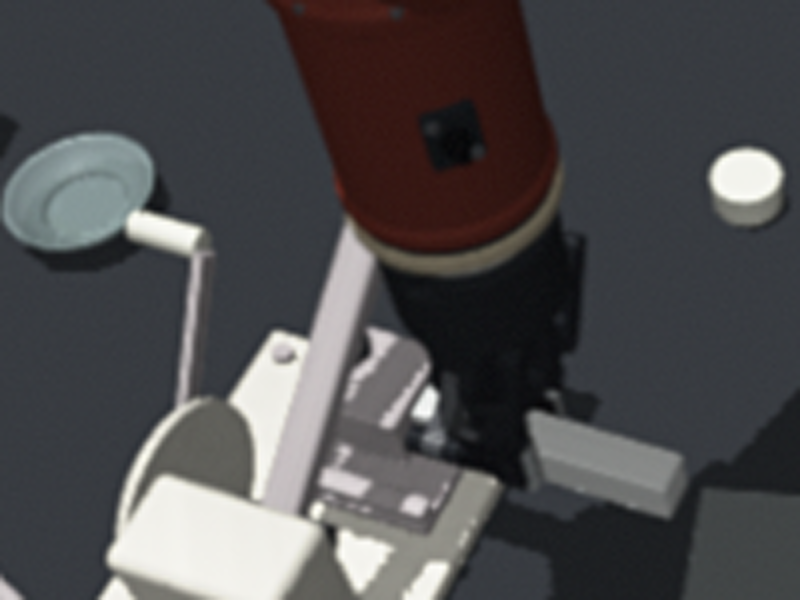

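move_arm:
  motion:
    - [0,0,0.008,0,0,0,1]
    - [0,0,0.007,0,0,0,1]
    - [0,0,0.003,0,0,0,1]
    - [0,0,0.002,0,0,0,1]
    - [0,0,0,0,0,0,1]

```text
clock: 10.42
tcp_pos: [0.5781, -0.0949, 0.0465]
ee_rot: [0.998, -0.061, -0.001, 0.0]
force: [-0.3, -0.7, -2.0]
width: 0.0212
```

```bash
python3 -c "
from h import *
st()
s=snap('scene','s10');crop(s,100,130,300,280,4,'c19')
st()"
```

```text
t 10.42 p [ 0.5781 -0.0949  0.0465] yaw -6.98 zax [-0.001 -0.    -1.   ] F [-0.3 -0.7 -2. ] w 0.0212
t 10.47 p [ 0.5783 -0.0951  0.0469] yaw -6.99 zax [-0.001 -0.    -1.   ] F [ 1.1  0.3 -2.7] w 0.021
```

View pics/c19.png

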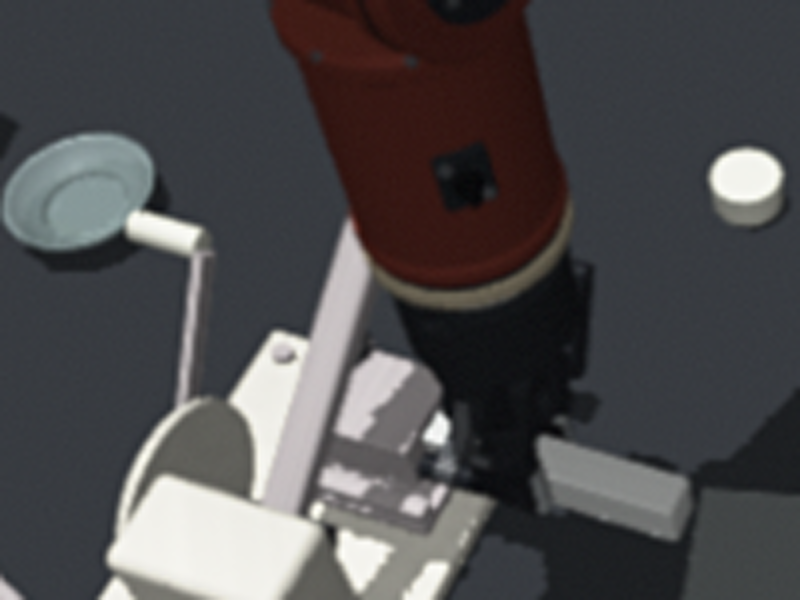

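move_arm:
  motion:
    - [0,0,0.0015,0,0,0,1]
    - [0,0,0.0015,0,0,0,1]
    - [0,0,0.0,0,0,0,1]

```text
clock: 10.72
tcp_pos: [0.5786, -0.0953, 0.0442]
ee_rot: [0.998, -0.061, 0.0, 0.0]
force: [0.3, 0.1, -2.2]
width: 0.0208
```

move_arm:
  motion:
    - [0,0,0.0015,0,0,0,1]
    - [0,0,0.0,0,0,0,1]

```text
clock: 10.88
tcp_pos: [0.5789, -0.0953, 0.0437]
ee_rot: [0.998, -0.061, 0.0, -0.0]
force: [-3.4, 1.7, 7.7]
width: 0.0209
```

move_arm:
  motion:
    - [0,0,0.0015,0,0,0,1]
    - [0,0,0.0,0,0,0,1]

```text
clock: 11.05
tcp_pos: [0.5791, -0.095, 0.0427]
ee_rot: [0.998, -0.061, 0.0, -0.0]
force: [-5.2, 3.2, 13.5]
width: 0.0212
```

move_arm:
  motion:
    - [0,0,-0.0015,0,0,0,1]
    - [0,0.003,0,0,0,0,1]
    - [0,0.003,0,0,0,0,1]
    - [0,0,0,0,0,0,1]

```text
clock: 11.38
tcp_pos: [0.5784, -0.1002, 0.0432]
ee_rot: [0.998, -0.061, 0.0, -0.001]
force: [-0.0, 5.5, 3.8]
width: 0.021
```

move_arm:
  motion:
    - [0,0.002,0,0,0,0,1]
    - [0,0,0,0,0,0,1]

```text
clock: 11.55
tcp_pos: [0.5784, -0.1002, 0.0432]
ee_rot: [0.998, -0.06, 0.0, -0.002]
force: [-1.1, 11.1, 5.8]
width: 0.0208
```

move_arm:
  motion:
    - [0,0.002,0,0,0,0,1]
    - [0,0.001,0,0,0,0,1]
    - [0,0,0,0,0,0,1]

```text
clock: 11.8
tcp_pos: [0.5783, -0.1003, 0.0432]
ee_rot: [0.998, -0.059, 0.0, -0.003]
force: [-0.3, 19.9, 7.1]
width: 0.0211
```

```bash
python3 -c "
from h import *
st()
s=snap('scene','s11');crop(s,100,130,300,280,4,'c20')
s=snap('top','t11');crop(s,300,165,500,315,4,'c21');st()"
```

```text
t 11.8 p [ 0.5783 -0.1003  0.0432] yaw -6.77 zax [ 0.     0.007 -1.   ] F [-0.3 19.9  7.1] w 0.0211
t 11.9 p [ 0.5783 -0.1003  0.0432] yaw -6.76 zax [ 0.     0.007 -1.   ] F [-1.6 19.7  6.7] w 0.0209
```

View pics/c20.png

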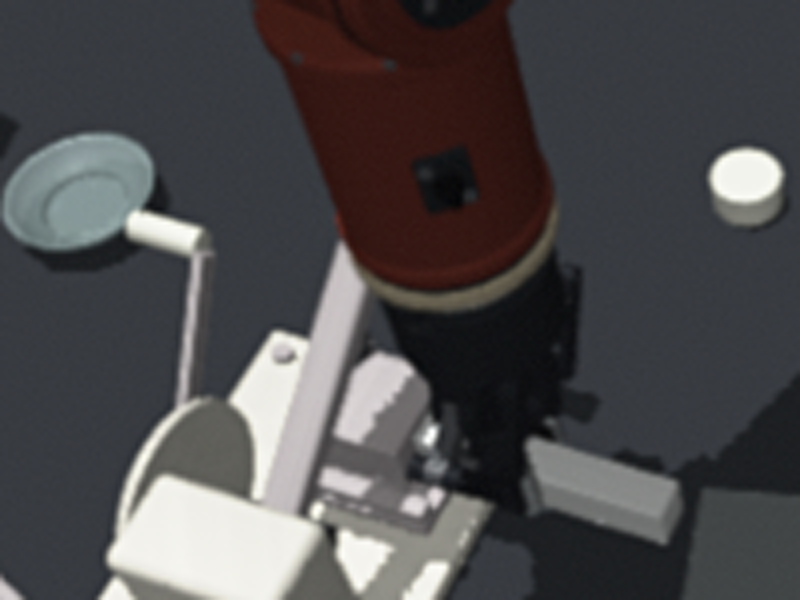

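View pics/c21.png

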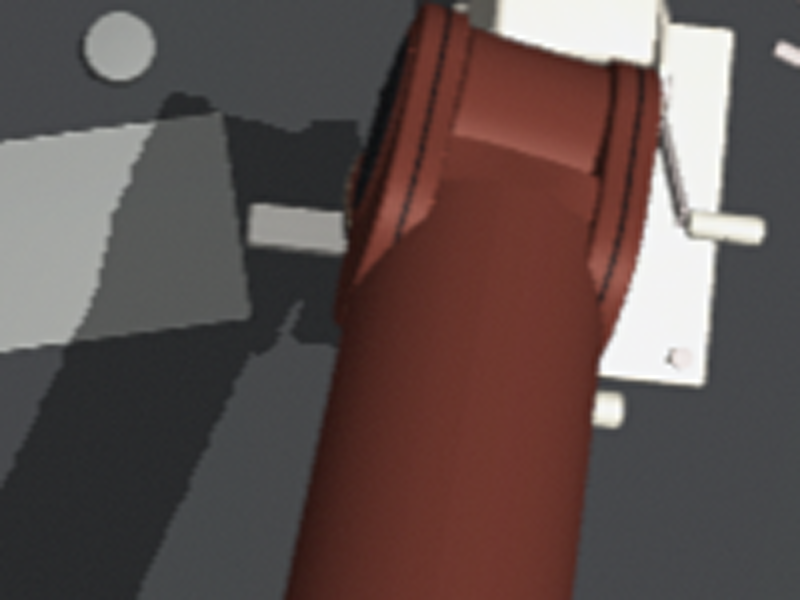

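move_arm:
  motion:
    - [0,-0.002,0,0,0,0,0]
    - [0,-0.002,0,0,0,0,0]
    - [0,0,0,0,0,0,0]
    - [0,0,0,0,0,0,0]

```text
clock: 12.23
tcp_pos: [0.5776, -0.103, 0.0428]
ee_rot: [0.998, -0.061, 0.0, 0.0]
force: [0.2, 0.3, 0.3]
width: 0.0685
```

move_arm:
  motion:
    - [0,-0.002,-0.02,0,0,0,0]
    - [0,-0.002,-0.03,0,0,0,0]
    - [0,-0.02,-0.03,0,0,0,0]
    - [0,-0.03,-0.04,0,0,0,0]
    - [0,-0.04,-0.03,0,0,0,0]

```text
clock: 12.65
tcp_pos: [0.5881, -0.0232, 0.184]
ee_rot: [0.998, -0.064, 0.001, 0.001]
force: [1.3, 1.1, 0.7]
width: 0.0855
```

move_arm:
  motion:
    - [0,-0.04,-0.04,0,0,0,1]
    - [0,-0.02,-0.03,0,0,0,1]
    - [0,0,0,0,0,0,1]

```text
clock: 12.9
tcp_pos: [0.5966, 0.0339, 0.2464]
ee_rot: [0.998, -0.058, 0.004, -0.002]
force: [0.7, 0.7, 0.1]
width: 0.0512
```

```bash
python3 -c "
from h import *
st()
s=snap('scene','s12');crop(s,100,130,300,280,4,'c22')
s=snap('top','t12');crop(s,360,165,500,285,5,'c23');st()"
```

```text
t 12.9 p [0.5966 0.0339 0.2464] yaw -6.67 zax [ 0.008  0.003 -1.   ] F [0.7 0.7 0.1] w 0.0512
t 13.0 p [0.5945 0.0288 0.2415] yaw -6.94 zax [ 0.002  0.    -1.   ] F [-0.1 -1.5 -0.8] w 0.0364
```

View pics/c22.png

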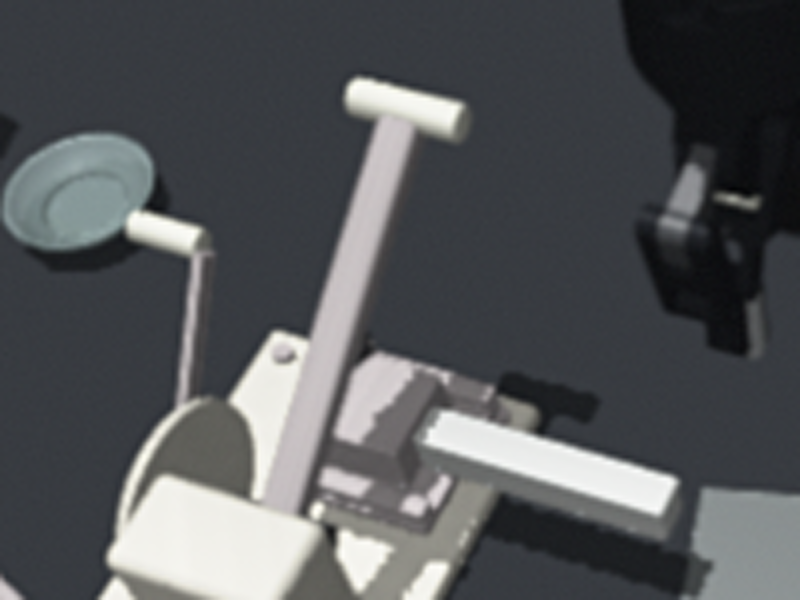

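View pics/c23.png

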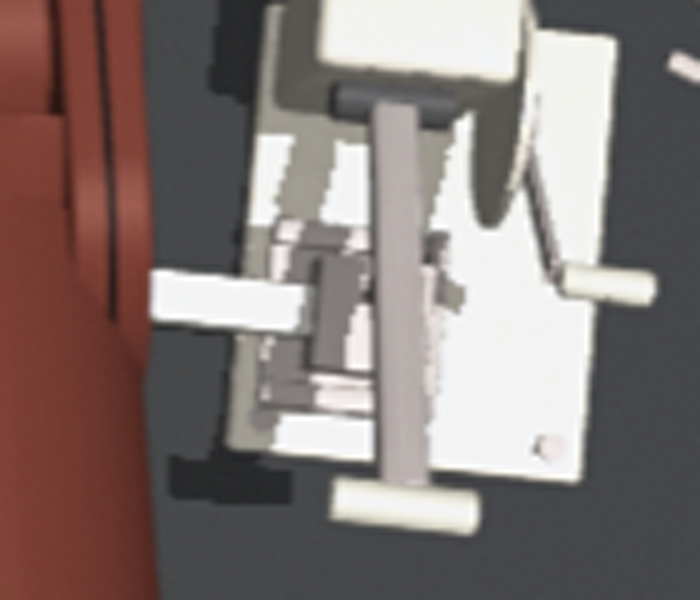

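```bash
python3 - <<'E'
from h import *
np.set_printoptions(precision=4,suppress=True)
t=load("t12");s=load("s12")
T=lambda x,y:(360+(x+.5)/5-.5,165+(y+.5)/5-.5)
S=lambda x,y:(100+(x+.5)/4-.5,130+(y+.5)/4-.5)
P=onz(t,[T(317,250),T(311,370)],.075);print("head rear corners",P)
G=onz(t,[T(277,220),T(265,408)],.053);print("guide rack outer corners",G)
D=onz(t,[T(269,5),T(230,445)],.014);print("base edge",D)
yd=D[0]-D[1];yd/=np.linalg.norm(yd);yd=yd[:2];xd=np.array([yd[1],-yd[0]]);print(yd,xd)
c=D[1][:2]+.045*xd
print("stage-x of head rear",(P[:,:2]-c)@xd, "of guide end",(G[:,:2]-c)@xd,"lat",(P[:,:2]-c)@yd,(G[:,:2]-c)@yd)
hl=tri(t,T(332,500),s,S(465,122));hr=tri(t,T(478,512),s,S(350,95));print(hl,hr)
print("handle from top at z.19",onz(t,[T(332,497),T(478,508)],.1945))
kl=tri(t,T(563,280),s,S(205,240));kr=tri(t,T(655,288),s,S(130,222));print(kl,kr)
E
```

```text
head rear corners [[ 0.596  -0.1588  0.075 ]
 [ 0.5442 -0.1549  0.075 ]]
guide rack outer corners [[ 0.6118 -0.1454  0.053 ]
 [ 0.5292 -0.1381  0.053 ]]
base edge [[ 0.7149 -0.1506  0.014 ]
 [ 0.5146 -0.1281  0.014 ]]
[ 0.9937 -0.1116] [-0.1116 -0.9937]
stage-x of head rear [-0.0236 -0.0217] of guide end [-0.0386 -0.0366] lat [0.0842 0.0323] [0.0985 0.0156]
(array([ 0.4857, -0.1397,  0.193 ]), np.float64(0.0034652873965037513)) (array([ 0.4806, -0.1967,  0.1942]), np.float64(0.0014605478990635278))
handle from top at z.19 [[ 0.4874 -0.1411  0.1945]
 [ 0.4824 -0.1974  0.1945]]
(array([ 0.5702, -0.2332,  0.1864]), np.float64(0.004150207851456363)) (array([ 0.5671, -0.2702,  0.1867]), np.float64(0.0016583916554750305))
```

```bash
python3 -c "
from h import *
plan([.486,-.1690,.228],-6.7,8,1)"
```

```text
now [0.5945 0.0288 0.2415] rows 8
[-0.0105, 0.0262, 0.0017, -0.0, -0.02, -0.03, 1]
[-0.0105, 0.0262, 0.0017, -0.0, -0.02, -0.03, 1]
[-0.0105, 0.0262, 0.0017, -0.0, -0.02, -0.03, 1]
[-0.0105, 0.0262, 0.0017, -0.0, -0.02, -0.03, 1]
[-0.0105, 0.0262, 0.0017, -0.0, -0.02, -0.03, 1]
[-0.0105, 0.0262, 0.0017, -0.0, -0.02, -0.03, 1]
[-0.0106, 0.0262, 0.0017, -0.0, -0.02, -0.03, 1]
[-0.0106, 0.0261, 0.0017, -0.0, -0.02, -0.03, 1]
```

move_arm:
  motion:
    - [-0.0105,0.0262,0,0,0,0,1]
    - [-0.0105,0.0262,0,0,0,0,1]
    - [-0.0105,0.0262,0,0,0,0,1]
    - [-0.0105,0.0262,0,0,0,0,1]
    - [-0.0105,0.0262,0.002,0,0,0,1]

```text
clock: 13.42
tcp_pos: [0.5239, -0.098, 0.2374]
ee_rot: [0.998, -0.062, -0.001, 0.0]
force: [0.8, -0.1, 0.4]
width: -0.0004
```

move_arm:
  motion:
    - [-0.0105,0.0262,0.003,0,0,0,1]
    - [-0.0105,0.0262,0.003,0,0,0,1]
    - [-0.0105,0.0262,0.004,0,0,0,1]
    - [0,0,0,0,0,0,1]
    - [0,0,0,0,0,0,1]

```text
clock: 13.83
tcp_pos: [0.4827, -0.172, 0.2274]
ee_rot: [0.998, -0.064, -0.001, -0.0]
force: [0.3, 0.4, -0.2]
width: 0.0002
```

```bash
python3 -c "
from h import *
st()
s=snap('scene','s13');crop(s,100,100,300,250,4,'c24')
st()"
```

```text
t 13.83 p [ 0.4827 -0.172   0.2274] yaw -7.34 zax [-0.002  0.    -1.   ] F [ 0.3  0.4 -0.2] w 0.0002
t 13.88 p [ 0.4837 -0.1704  0.2276] yaw -7.19 zax [-0.002  0.    -1.   ] F [-0.7  0.8 -0.1] w -0.0001
```

View pics/c24.png

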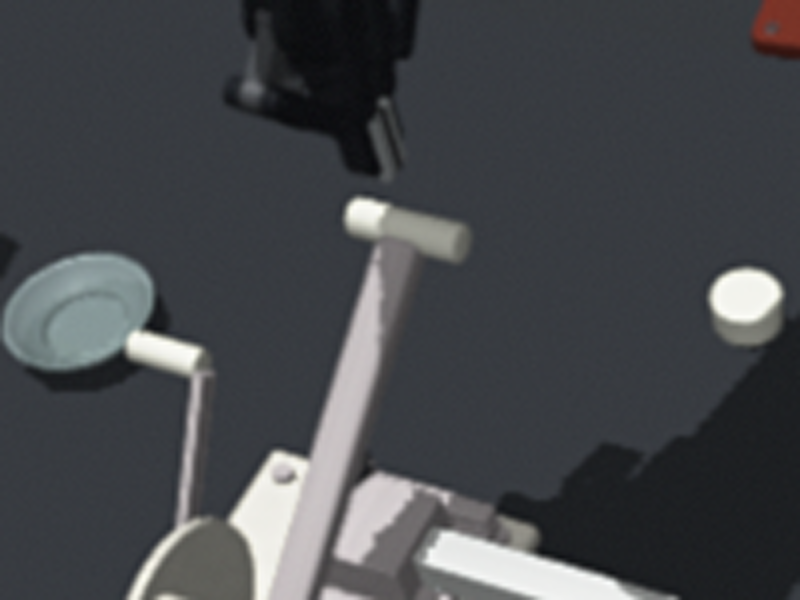

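move_arm:
  motion:
    - [0,0,0.01,0,0,0,1]
    - [0,0,0.008,0,0,0,1]
    - [0,0,0.003,0,0,0,1]
    - [0,0,0.002,0,0,0,1]
    - [0,0,0.0,0,0,0,1]

```text
clock: 14.3
tcp_pos: [0.4847, -0.1687, 0.2048]
ee_rot: [0.998, -0.061, -0.001, 0.0]
force: [-0.1, 0.5, 0.9]
width: 0.0002
```

move_arm:
  motion:
    - [0,0,0.002,0,0,0,1]
    - [0,0,0.002,0,0,0,1]
    - [0,0,0.0,0,0,0,1]

```text
clock: 14.55
tcp_pos: [0.4849, -0.1692, 0.2015]
ee_rot: [0.998, -0.061, 0.0, 0.0]
force: [-0.0, -0.7, 0.4]
width: 0.0004
```

move_arm:
  motion:
    - [-0.0025,0,0.005,0,0,0,1]
    - [-0.0025,0,0.005,0,0,0,1]
    - [-0.0025,0,0.005,0,0,0,1]
    - [-0.0025,0,0.005,0,0,0,1]
    - [0,0,0,0,0,0,1]

```text
clock: 14.97
tcp_pos: [0.474, -0.1679, 0.1805]
ee_rot: [0.998, -0.061, -0.001, -0.0]
force: [-0.3, -0.3, -0.7]
width: 0.0002
```

move_arm:
  motion:
    - [-0.002,0,0.005,0,0,0,1]
    - [-0.002,0,0.005,0,0,0,1]
    - [-0.0015,0,0.005,0,0,0,1]
    - [-0.0015,0,0.004,0,0,0,1]
    - [0,0,0,0,0,0,1]

```text
clock: 15.38
tcp_pos: [0.4674, -0.167, 0.1616]
ee_rot: [0.998, -0.061, -0.0, 0.0]
force: [-0.3, -0.5, -0.6]
width: -0.0003
```

```bash
python3 -c "
from h import *
st()
s=snap('scene','s14');crop(s,100,100,300,250,4,'c25')
st()"
```

```text
t 15.38 p [ 0.4674 -0.167   0.1616] yaw -7.02 zax [-0.001  0.    -1.   ] F [-0.3 -0.5 -0.6] w -0.0003
t 15.43 p [ 0.4677 -0.167   0.1621] yaw -7.01 zax [-0.001 -0.    -1.   ] F [ 0.7 -0.6  1.5] w -0.0001
```

View pics/c25.png

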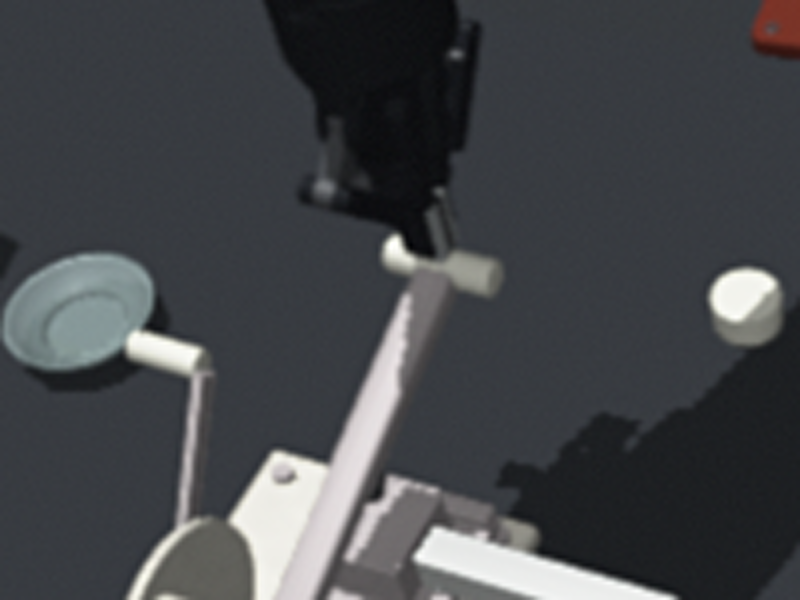

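move_arm:
  motion:
    - [-0.0012,0,0.005,0,0,0,1]
    - [-0.0012,0,0.005,0,0,0,1]
    - [-0.0012,0,0.005,0,0,0,1]
    - [-0.001,0,0.005,0,0,0,1]
    - [0,0,0,0,0,0,1]

```text
clock: 15.85
tcp_pos: [0.4628, -0.1664, 0.1415]
ee_rot: [0.998, -0.061, -0.001, 0.0]
force: [-0.8, 0.7, 0.4]
width: -0.0001
```

move_arm:
  motion:
    - [-0.0008,0,0.003,0,0,0,1]
    - [-0.0008,0,0.003,0,0,0,1]
    - [-0.0005,0,0.002,0,0,0,1]
    - [0,0,0,0,0,0,1]

```text
clock: 16.18
tcp_pos: [0.4613, -0.1663, 0.1343]
ee_rot: [0.998, -0.061, -0.0, 0.0]
force: [0.5, -0.2, -0.4]
width: 0.0001
```

move_arm:
  motion:
    - [-0.0004,0,0.002,0,0,0,1]
    - [-0.0004,0,0.002,0,0,0,1]
    - [0,0,0,0,0,0,1]

```text
clock: 16.43
tcp_pos: [0.4604, -0.1662, 0.1303]
ee_rot: [0.998, -0.061, -0.0, 0.0]
force: [0.8, 0.0, 0.4]
width: 0.0
```

move_arm:
  motion:
    - [-0.0003,0,0.002,0,0,0,1]
    - [-0.0003,0,0.002,0,0,0,1]
    - [0,0,0,0,0,0,1]

```text
clock: 16.68
tcp_pos: [0.4598, -0.1661, 0.1262]
ee_rot: [0.998, -0.061, -0.0, 0.0]
force: [0.0, -0.2, 0.2]
width: -0.0002
```

move_arm:
  motion:
    - [-0.0002,0,0.0015,0,0,0,1]
    - [0,0,0.0,0,0,0,1]

```text
clock: 16.85
tcp_pos: [0.4596, -0.1661, 0.1249]
ee_rot: [0.998, -0.061, -0.0, 0.0]
force: [-0.0, -0.0, 0.3]
width: -0.0001
```

move_arm:
  motion:
    - [-0.0002,0,0.0015,0,0,0,1]
    - [0,0,0.0,0,0,0,1]

```text
clock: 17.02
tcp_pos: [0.4595, -0.1661, 0.1235]
ee_rot: [0.998, -0.061, -0.0, 0.0]
force: [-0.7, 0.4, 1.0]
width: 0.0002
```

```bash
python3 -c "
from h import *
st()
s=snap('scene','s15');crop(s,100,130,300,280,4,'c26')
st()"
```

```text
t 17.02 p [ 0.4595 -0.1661  0.1235] yaw -7.01 zax [-0. -0. -1.] F [-0.7  0.4  1. ] w 0.0002
t 17.07 p [ 0.4595 -0.1661  0.1235] yaw -7.01 zax [-0. -0. -1.] F [-0.7 -0.4  0.4] w 0.0
```

View pics/c26.png

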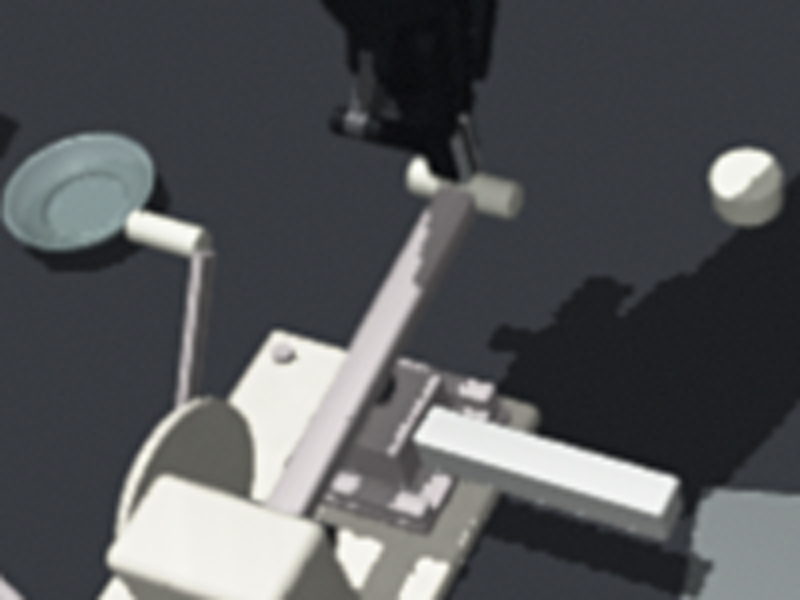

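move_arm:
  motion:
    - [-0.0001,0,0.0015,0,0,0,1]
    - [0,0,0.0,0,0,0,1]

```text
clock: 17.23
tcp_pos: [0.4594, -0.1661, 0.1225]
ee_rot: [0.998, -0.061, -0.0, -0.0]
force: [-3.7, 0.5, 7.8]
width: -0.0001
```

move_arm:
  motion:
    - [-0.0001,0,0.0015,0,0,0,1]
    - [0,0,0.0,0,0,0,1]

```text
clock: 17.4
tcp_pos: [0.4595, -0.1661, 0.1219]
ee_rot: [0.998, -0.061, 0.0, -0.0]
force: [-7.7, 3.0, 19.1]
width: 0.0002
```

move_arm:
  motion:
    - [-0.0001,0,0.0015,0,0,0,1]
    - [0,0,0.0,0,0,0,1]

```text
clock: 17.57
tcp_pos: [0.4595, -0.1662, 0.1213]
ee_rot: [0.998, -0.061, 0.0, -0.001]
force: [-12.8, 3.8, 31.6]
width: -0.0001
```

move_arm:
  motion:
    - [0,0,-0.003,0,0,0,1]
    - [0,0,-0.01,0,0,0,1]
    - [0,0,-0.03,0,0,0,1]
    - [0,0,-0.04,0,0,0,0.5]
    - [0,0,-0.04,0,0,0,0.5]

```text
clock: 17.98
tcp_pos: [0.4582, -0.1662, 0.2434]
ee_rot: [0.998, -0.061, -0.001, 0.0]
force: [1.2, -0.7, 1.2]
width: 0.0235
```

move_arm:
  motion:
    - [0,-0.04,-0.02,0,0,0,0.5]
    - [0,-0.04,0,0,0,0,0.5]
    - [0,-0.04,0,0,0,0,0.5]
    - [0,0,0,0,0,0,0.5]
    - [0,0,0,0,0,0,0.5]

```text
clock: 18.4
tcp_pos: [0.4737, -0.0472, 0.261]
ee_rot: [0.998, -0.059, 0.0, 0.0]
force: [-0.2, -0.9, -1.0]
width: 0.0426
```

```bash
python3 -c "
from h import *
st()
s=snap('scene','s16');crop(s,100,130,300,280,4,'c27')
s=snap('top','t16');crop(s,390,125,510,275,4,'c28');st()"
```

```text
t 18.4 p [ 0.4737 -0.0472  0.261 ] yaw -6.74 zax [ 0. -0. -1.] F [-0.2 -0.9 -1. ] w 0.0426
t 18.5 p [ 0.4734 -0.0503  0.2609] yaw -7.03 zax [-0.    -0.001 -1.   ] F [-0.8 -0.5  0.6] w 0.0428
```

View pics/c27.png

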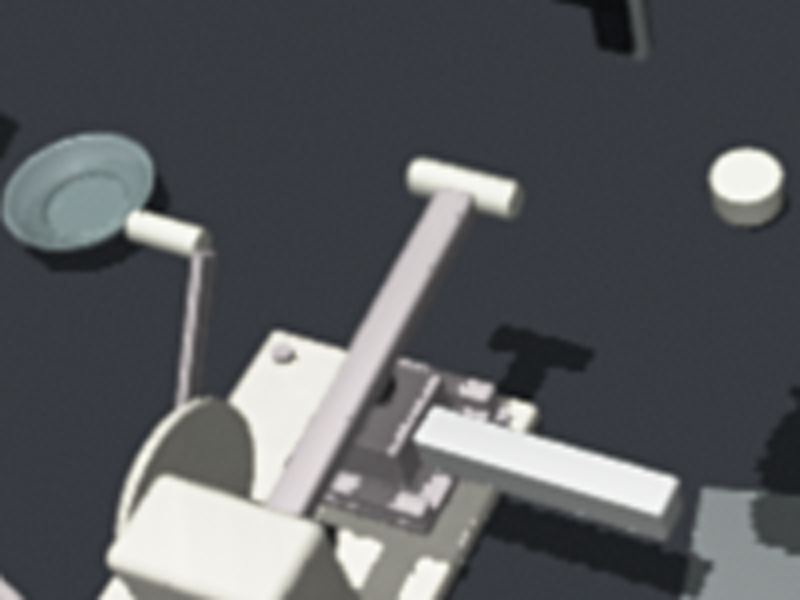

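View pics/c28.png

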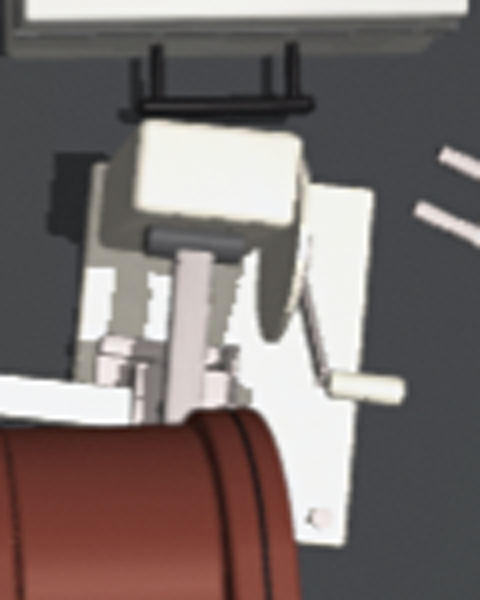

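```bash
python3 -c "
from h import *
plan([.571,-.254,.225],-6.9,9,1)"
```

```text
now [ 0.4734 -0.0503  0.2609] rows 9
[0.0135, 0.0211, 0.004, 0.0, 0.0, -0.01, 1]
[0.0135, 0.0211, 0.004, 0.0, 0.0, -0.01, 1]
[0.0135, 0.0211, 0.004, 0.0, 0.0, -0.01, 1]
[0.0135, 0.0212, 0.004, 0.0, 0.0, -0.01, 1]
[0.0135, 0.0212, 0.004, 0.0, 0.0, -0.01, 1]
[0.0135, 0.0212, 0.004, 0.0, 0.0, -0.01, 1]
[0.0135, 0.0212, 0.004, 0.0, 0.0, -0.01, 1]
[0.0135, 0.0212, 0.004, 0.0, 0.0, -0.01, 1]
[0.0135, 0.0212, 0.004, 0.0, 0.0, -0.01, 1]
```

move_arm:
  motion:
    - [0.0135,0.0211,0,0,0,0,1]
    - [0.0135,0.0211,0,0,0,0,1]
    - [0.0135,0.0211,0,0,0,0,1]
    - [0.0135,0.0211,0.004,0,0,0,1]
    - [0.0135,0.0211,0.004,0,0,0,1]

```text
clock: 18.92
tcp_pos: [0.5277, -0.1655, 0.2531]
ee_rot: [0.998, -0.062, 0.0, 0.0]
force: [-0.2, -0.2, 0.2]
width: 0.0002
```

move_arm:
  motion:
    - [0.0135,0.0211,0.004,0,0,0,1]
    - [0.0135,0.0211,0.004,0,0,0,1]
    - [0.0135,0.0211,0.01,0,0,0,1]
    - [0.0135,0.0211,0.01,0,0,0,1]
    - [0,0,0,0,0,0,1]

```text
clock: 19.33
tcp_pos: [0.5696, -0.2589, 0.2225]
ee_rot: [0.998, -0.064, -0.002, 0.002]
force: [-1.2, -0.2, 0.8]
width: 0.0002
```

move_arm:
  motion:
    - [0,0,0,0,0,0,1]
    - [0,0,0,0,0,0,1]

```text
clock: 19.5
tcp_pos: [0.5704, -0.2538, 0.2248]
ee_rot: [0.998, -0.062, -0.0, 0.0]
force: [0.5, 0.9, -0.3]
width: -0.0002
```

```bash
python3 -c "
from h import *
st()
s=snap('scene','s17');crop(s,60,130,260,280,4,'c29')"
```

```text
t 19.5 p [ 0.5704 -0.2538  0.2248] yaw -7.11 zax [-0.001 -0.    -1.   ] F [ 0.5  0.9 -0.3] w -0.0002
```

View pics/c29.png

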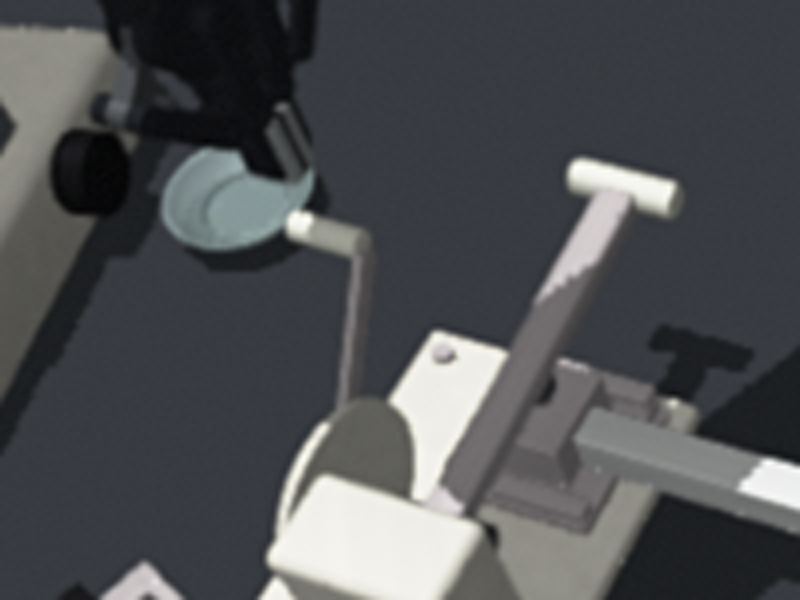

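```bash
python3 -c "
from h import *
s=load('s17')
for z in (.2248,.20,.1935,.1865): print(z,(proj(s,[.5704,-.2538,z])[0]-[60,130])*4)
S=lambda x,y:(60+(x+.5)/4-.5,130+(y+.5)/4-.5)
print(onz(s,[S(290,222),S(366,243)],.1865))"
```

```text
0.2248 [286.66303262 172.85748786]
0.2 [306.13638065 211.62045891]
0.1935 [311.09217788 221.45943107]
0.1865 [316.3624596  231.91142194]
[[ 0.5667027  -0.26947063  0.1865    ]
 [ 0.57126428 -0.22975656  0.1865    ]]
```

move_arm:
  motion:
    - [0,0,0.012,0,0,0,1]
    - [0,0,0.012,0,0,0,1]
    - [0,0,0.006,0,0,0,1]
    - [0,0,0,0,0,0,1]
    - [0,0,0,0,0,0,1]

```text
clock: 19.97
tcp_pos: [0.5706, -0.2525, 0.1941]
ee_rot: [0.998, -0.061, -0.001, -0.0]
force: [0.0, -0.0, 0.9]
width: 0.0
```

move_arm:
  motion:
    - [0,0,0.002,0,0,0,1]
    - [-0.002,0,0.002,0,0,0,1]
    - [-0.004,0,0.004,0,0,0,1]
    - [-0.004,0,0.004,0,0,0,1]
    - [-0.004,0,0.004,0,0,0,1]

```text
clock: 20.38
tcp_pos: [0.5565, -0.2513, 0.1785]
ee_rot: [0.998, -0.061, 0.0, -0.0]
force: [-0.1, 1.2, 1.3]
width: -0.0002
```

```bash
python3 -c "
from h import *
st()
s=snap('scene','s18');crop(s,60,130,260,280,4,'c30');st()"
```

```text
t 20.38 p [ 0.5565 -0.2513  0.1785] yaw -7.02 zax [ 0.  0. -1.] F [-0.1  1.2  1.3] w -0.0002
t 20.43 p [ 0.5556 -0.2512  0.1777] yaw -7.04 zax [-0.001  0.    -1.   ] F [-0.5  0.2 -0.2] w -0.0
```

View pics/c30.png

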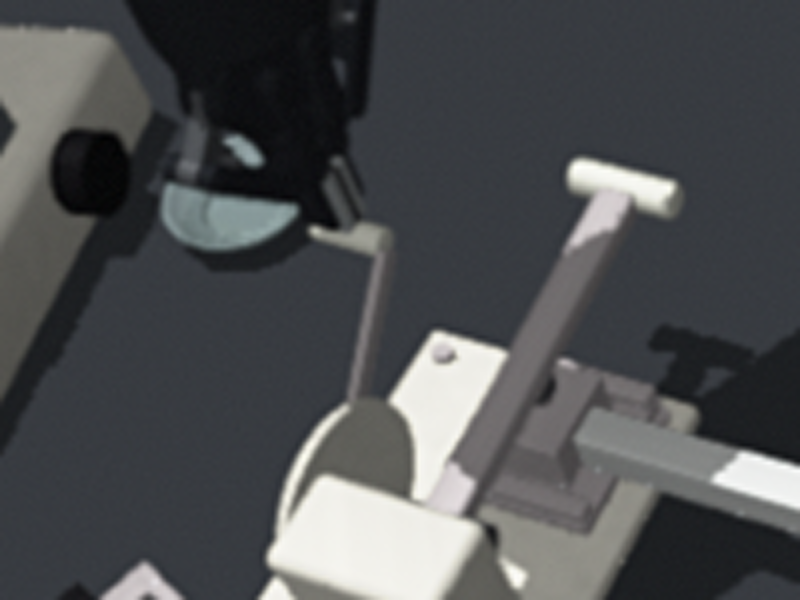

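move_arm:
  motion:
    - [-0.0035,0,0.0045,0,0,0,1]
    - [-0.0032,0,0.0045,0,0,0,1]
    - [-0.003,0,0.0045,0,0,0,1]
    - [-0.0027,0,0.0045,0,0,0,1]
    - [0,0,0,0,0,0,1]

```text
clock: 20.85
tcp_pos: [0.5439, -0.2496, 0.1596]
ee_rot: [0.998, -0.061, -0.001, -0.0]
force: [-0.4, -0.9, 0.4]
width: 0.0
```

move_arm:
  motion:
    - [-0.0025,0,0.0054,0,0,0,1]
    - [-0.0025,0,0.0054,0,0,0,1]
    - [-0.002,0,0.0056,0,0,0,1]
    - [-0.002,0,0.0056,0,0,0,1]
    - [0,0,0,0,0,0,1]

```text
clock: 21.27
tcp_pos: [0.535, -0.2484, 0.1373]
ee_rot: [0.998, -0.061, -0.001, -0.0]
force: [-0.4, 0.5, 0.4]
width: 0.0003
```

```bash
python3 -c "
from h import *
st()
s=snap('scene','s19');crop(s,60,130,260,280,4,'c31');st()"
```

```text
t 21.27 p [ 0.535  -0.2484  0.1373] yaw -7.02 zax [-0.002  0.    -1.   ] F [-0.4  0.5  0.4] w 0.0003
t 21.32 p [ 0.5354 -0.2484  0.1379] yaw -7.02 zax [-0.001  0.    -1.   ] F [-0.   0.6  0.5] w -0.0005
```

View pics/c31.png

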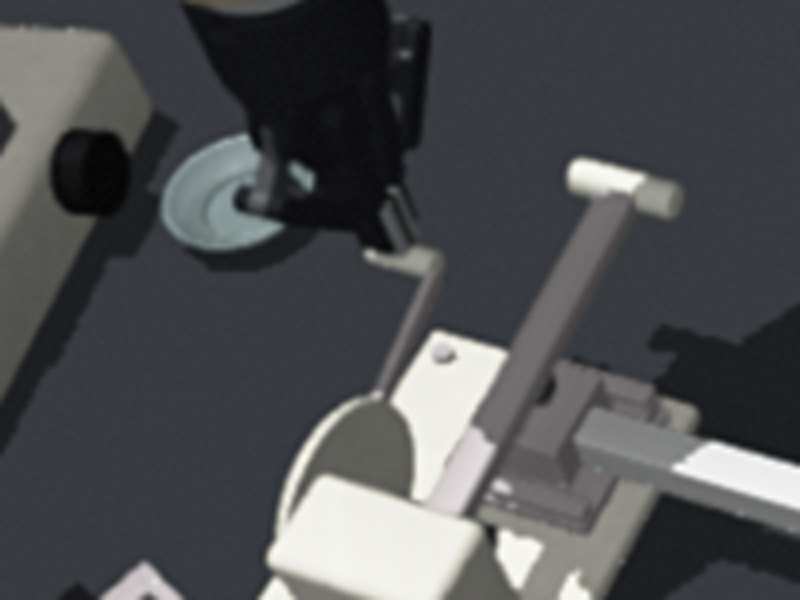

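move_arm:
  motion:
    - [-0.0015,0,0.006,0,0,0,1]
    - [-0.0013,0,0.006,0,0,0,1]
    - [-0.001,0,0.006,0,0,0,1]
    - [-0.0005,0,0.004,0,0,0,1]
    - [0,0,0.001,0,0,0,1]

```text
clock: 21.73
tcp_pos: [0.531, -0.248, 0.1147]
ee_rot: [0.998, -0.061, -0.001, -0.0]
force: [-0.8, 0.3, 0.7]
width: 0.0004
```

move_arm:
  motion:
    - [0,0,0,0,0,0,1]
    - [0,0,0,0,0,0,1]

```text
clock: 21.9
tcp_pos: [0.5317, -0.2481, 0.1157]
ee_rot: [0.998, -0.061, -0.0, 0.0]
force: [0.1, 0.3, -0.8]
width: -0.0002
```

move_arm:
  motion:
    - [0,0,-0.01,0,0,0,1]
    - [0,0,-0.035,0,0,0,1]
    - [0,0,-0.04,0,0,0,1]
    - [0,-0.01,-0.04,0,0,0,1]
    - [0,-0.04,-0.01,0,0,0,1]

```text
clock: 22.32
tcp_pos: [0.538, -0.2061, 0.2586]
ee_rot: [0.998, -0.066, 0.005, 0.002]
force: [1.8, -0.8, 0.9]
width: -0.0001
```

move_arm:
  motion:
    - [0,-0.04,0,0,0,0,1]
    - [0,-0.04,0,0,0,0,1]
    - [0,-0.04,0,0,0,0,1]
    - [0,-0.04,0,0,0,0,1]
    - [0,-0.04,0,0,0,0,1]

```text
clock: 22.73
tcp_pos: [0.5622, 0.0018, 0.2522]
ee_rot: [0.998, -0.061, 0.001, -0.0]
force: [-0.4, -0.3, 0.5]
width: 0.0001
```

move_arm:
  motion:
    - [0,-0.04,0,0,0,0,1]
    - [0,-0.03,0,0,0,0,1]
    - [0,0,0,0,0,0,1]

```text
clock: 22.98
tcp_pos: [0.5706, 0.078, 0.2513]
ee_rot: [0.998, -0.056, 0.0, -0.001]
force: [-0.3, 0.6, -0.6]
width: 0.0002
```

```bash
python3 -c "
from h import *
st()
s=snap('scene','s20');crop(s,95,155,225,265,6,'c32')
s=snap('top','t20');crop(s,400,150,500,275,4.8,'c33');st()"
```

```text
t 22.98 p [0.5706 0.078  0.2513] yaw -6.45 zax [ 0.     0.003 -1.   ] F [-0.3  0.6 -0.6] w 0.0002
t 23.08 p [0.5707 0.0709 0.2514] yaw -6.84 zax [ 0.001 -0.    -1.   ] F [-0.5 -1.2  0.3] w -0.0
```

View pics/c32.png

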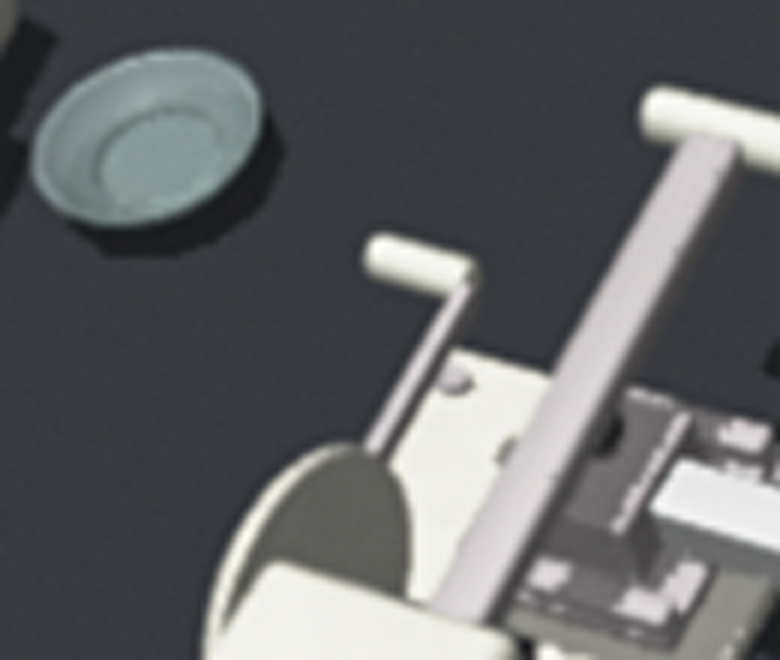

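View pics/c33.png

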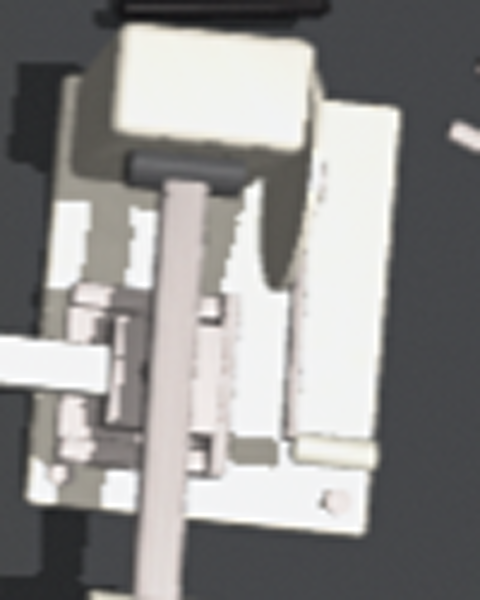

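```bash
python3 - <<'E'
from h import *
s=load("s20");crop(s,150,145,240,205,8,'c34')
S=lambda x,y:(95+(x+.5)/6-.5,155+(y+.5)/6-.5)
yaw=np.radians(-6.85)
yd=np.array([np.cos(yaw),np.sin(yaw),0]);xd=np.array([yd[1],-yd[0],0])
piv=np.array([.6576,-.189,.095])
def ang(s,px,off,corr):
    o,d=rays(s,[px]); o=o-np.array(corr)
    p0=piv+off*xd; t=((p0-o)@xd)/(d[0]@xd); P=o+t*d[0]-p0
    return P@yd,P[2],np.arctan2(-P[2],-(P@yd)),np.hypot(P@yd,P[2])
for corr in ([0,0,0],[-.001,.0025,0]):
  print("knob",ang(s,S(421,262),.073,corr))
  for n,sn,f,off,px in (("lever",'s16',4,(100,130),(465,187)),("lever0",'s12',4,(100,130),(407,108)),("knob0",'s12',4,(100,130),(167,231))):
    ss=load(sn);q=(off[0]+(px[0]+.5)/f-.5,off[1]+(px[1]+.5)/f-.5)
    print(n,ang(ss,q,.073 if 'knob' in n else 0,corr))
E
```

```text
knob (np.float64(-0.12195209358920361), np.float64(0.01383556083737722), np.float64(-0.11296776571570305), np.float64(0.12273441194088414))
lever (np.float64(-0.20235753665977266), np.float64(0.017799157619020817), np.float64(-0.08773316336626637), np.float64(0.20313882606473332))
lever0 (np.float64(-0.17744937860224513), np.float64(0.09721710131041059), np.float64(-0.5011973657066867), np.float64(0.2023349864791593))
knob0 (np.float64(-0.08257759272921814), np.float64(0.0896330953132368), np.float64(-0.8263454411246551), np.float64(0.12187350243750449))
knob (np.float64(-0.11855050411466918), np.float64(0.01717603835037393), np.float64(-0.14388253680366225), np.float64(0.11978830627091991))
lever (np.float64(-0.19808423373171388), np.float64(0.02173374111299828), np.float64(-0.1092825615102796), np.float64(0.19927297648162706))
lever0 (np.float64(-0.1733251918810255), np.float64(0.10067623806557766), np.float64(-0.5262208917939708), np.float64(0.20044282738883717))
knob0 (np.float64(-0.07937493166495609), np.float64(0.09259062745025345), np.float64(-0.862098231380595), np.float64(0.12195656631952245))
```

View pics/c34.png

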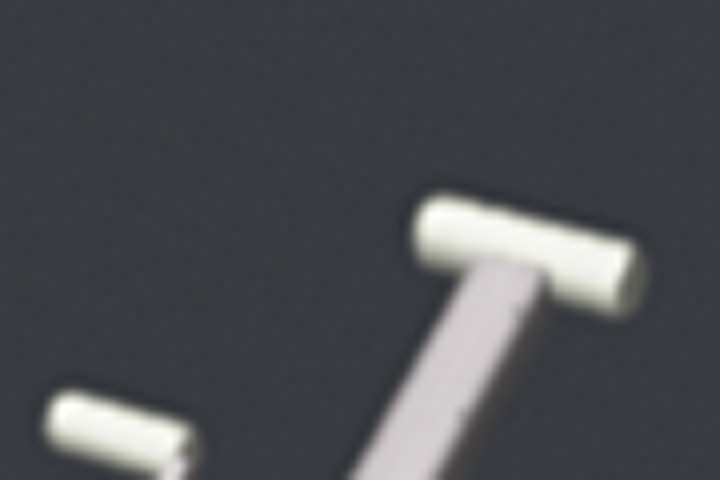

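```bash
python3 -c "
from h import *
plan([.531,-.249,.23],-6.9,10,1)"
```

```text
now [0.5707 0.0709 0.2514] rows 10
[-0.0001, 0.0322, 0.0021, 0.0, -0.0, 0.01, 1]
[-0.0001, 0.0322, 0.0021, 0.0, -0.0, 0.01, 1]
[-0.0001, 0.0322, 0.0021, 0.0, -0.0, 0.01, 1]
[-0.0001, 0.0322, 0.0021, 0.0, -0.0, 0.01, 1]
[-0.0001, 0.0322, 0.0021, 0.0, -0.0, 0.01, 1]
[-0.0001, 0.0322, 0.0021, 0.0, -0.0, 0.01, 1]
[-0.0001, 0.0322, 0.0021, 0.0, -0.0, 0.01, 1]
[-0.0001, 0.0322, 0.0021, 0.0, -0.0, 0.01, 1]
[-0.0001, 0.0322, 0.0021, 0.0, -0.0, 0.01, 1]
[-0.0001, 0.0322, 0.0021, 0.0, -0.0, 0.01, 1]
```

move_arm:
  motion:
    - [0,0.032,0.0,0,0,0,1]
    - [0,0.032,0.0,0,0,0,1]
    - [0,0.032,0.0,0,0,0,1]
    - [0,0.032,0.0,0,0,0,1]
    - [0,0.032,0.0,0,0,0,1]

```text
clock: 23.5
tcp_pos: [0.5503, -0.0928, 0.2517]
ee_rot: [0.998, -0.062, 0.001, 0.0]
force: [0.7, 0.4, 0.2]
width: -0.0001
```

move_arm:
  motion:
    - [0,0.032,0,0,0,0,1]
    - [0,0.032,0,0,0,0,1]
    - [0,0.032,0.0,0,0,0,1]
    - [0,0.033,0.0,0,0,0,1]
    - [0,0.033,0.0,0,0,0,1]

```text
clock: 23.92
tcp_pos: [0.53, -0.2535, 0.2519]
ee_rot: [0.998, -0.062, 0.001, 0.0]
force: [1.3, 0.4, 0.2]
width: -0.0002
```

move_arm:
  motion:
    - [0,0,0,0,0,0,1]
    - [0,0,0,0,0,0,1]
    - [0,0,0.03,0,0,0,1]
    - [0,0,0.03,0,0,0,1]
    - [0,0,0.03,0,0,0,1]

```text
clock: 24.33
tcp_pos: [0.5316, -0.2499, 0.1606]
ee_rot: [0.998, -0.061, 0.001, -0.0]
force: [0.8, -0.5, -0.4]
width: 0.0
```

move_arm:
  motion:
    - [0,0,0.025,0,0,0,1]
    - [0,0,0.01,0,0,0,1]
    - [0,0,0,0,0,0,1]
    - [0,0,0,0,0,0,1]

```text
clock: 24.67
tcp_pos: [0.5316, -0.2501, 0.1267]
ee_rot: [0.998, -0.061, 0.0, 0.0]
force: [-0.4, -0.2, 1.2]
width: 0.0003
```

move_arm:
  motion:
    - [0,0,0.004,0,0,0,1]
    - [0,0,0.004,0,0,0,1]
    - [0,0,0.002,0,0,0,1]
    - [0,0,0,0,0,0,1]
    - [0,0,0,0,0,0,1]

```text
clock: 25.08
tcp_pos: [0.5315, -0.2501, 0.116]
ee_rot: [0.998, -0.061, 0.0, 0.0]
force: [-0.1, -1.1, 0.5]
width: 0.0002
```

move_arm:
  motion:
    - [0,0,0.001,0,0,0,1]
    - [0,0,0.001,0,0,0,1]
    - [0,0,0,0,0,0,1]
    - [0,0,0,0,0,0,1]

```text
clock: 25.42
tcp_pos: [0.5313, -0.2501, 0.1137]
ee_rot: [0.998, -0.061, -0.0, 0.0]
force: [0.3, -0.6, 0.2]
width: -0.0004
```

move_arm:
  motion:
    - [0,0,0.0005,0,0,0,1]
    - [0,0,0,0,0,0,1]
    - [0,0,0,0,0,0,1]

```text
clock: 25.67
tcp_pos: [0.5313, -0.2501, 0.1132]
ee_rot: [0.998, -0.061, -0.0, -0.0]
force: [-0.5, -0.1, 0.6]
width: 0.0
```

move_arm:
  motion:
    - [0,0,-0.01,0,0,0,1]
    - [0,0,-0.035,0,0,0,1]
    - [0,0,-0.04,0,0,0,1]
    - [0,-0.01,-0.04,0,0,0,1]
    - [0,-0.04,-0.01,0,0,0,1]

```text
clock: 26.08
tcp_pos: [0.5375, -0.2081, 0.2557]
ee_rot: [0.998, -0.066, 0.004, 0.002]
force: [-0.1, -0.2, 0.7]
width: 0.0
```

move_arm:
  motion:
    - [0,-0.04,0,0,0,0,1]
    - [0,-0.04,0,0,0,0,1]
    - [0,-0.04,0,0,0,0,1]
    - [0,-0.04,0,0,0,0,1]
    - [0,-0.04,0,0,0,0,1]

```text
clock: 26.5
tcp_pos: [0.5618, -0.0002, 0.2494]
ee_rot: [0.998, -0.061, 0.001, -0.0]
force: [1.4, 0.3, 0.3]
width: -0.0001
```

move_arm:
  motion:
    - [0,-0.04,0,0,0,0,1]
    - [0,-0.04,0,0,0,0,1]
    - [0,-0.04,0,0,0,0,1]
    - [0,-0.03,0,0,0,0,1]
    - [0,0,0,0,0,0,1]

```text
clock: 26.92
tcp_pos: [0.5794, 0.1555, 0.2482]
ee_rot: [0.998, -0.056, -0.0, -0.001]
force: [0.1, 1.0, -0.9]
width: -0.0001
```

```bash
python3 -c "
from h import *
st()
s=snap('scene','s21');crop(s,95,145,235,265,5.5,'c35')
s=snap('top','t21');crop(s,395,150,495,275,4.8,'c36');cv2.imwrite('pics/full21.png',load('s21')['color'][:,:,::-1]);st()"
```

```text
t 26.92 p [0.5794 0.1555 0.2482] yaw -6.46 zax [-0.001  0.002 -1.   ] F [ 0.1  1.  -0.9] w -0.0001
t 27.02 p [0.58   0.1483 0.2485] yaw -6.85 zax [-0.    -0.001 -1.   ] F [-0.9 -0.8  0.3] w 0.0
```

View pics/c35.png

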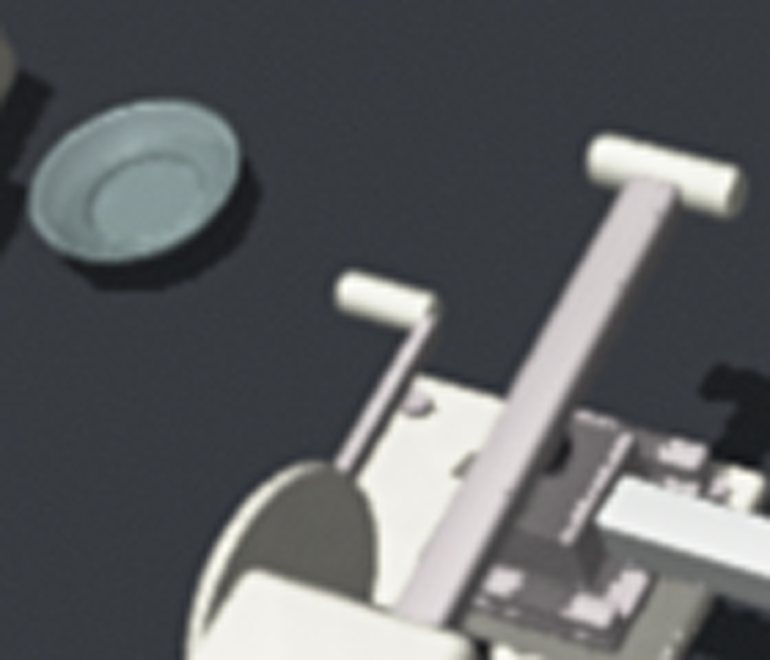

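View pics/c36.png

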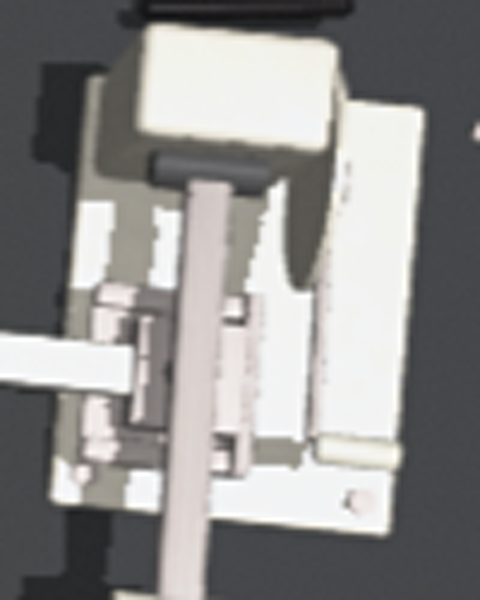

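View pics/full21.png

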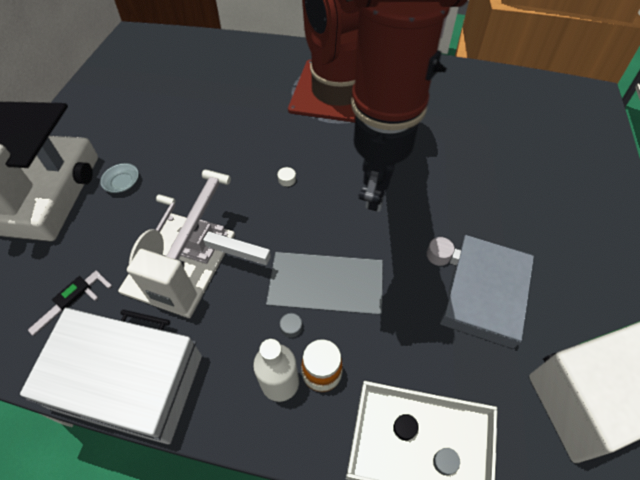

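```bash
python3 - <<'E'
from h import *
s=load("s21")
yaw=np.radians(-6.85)
yd=np.array([np.cos(yaw),np.sin(yaw),0]);xd=np.array([yd[1],-yd[0],0])
piv=np.array([.6576,-.189,.095])
def ang(px,off,corr):
    o,d=rays(s,[px]); o=o-np.array(corr)
    p0=piv+off*xd; t=((p0-o)@xd)/(d[0]@xd); P=o+t*d[0]-p0
    return P@yd,P[2],np.arctan2(-P[2],-(P@yd)),np.hypot(P@yd,P[2])
# centroid of the white handle / knob by mask
c=s["color"].astype(int)
def cen(x0,y0,x1,y1):
    f=8;g=cv2.resize(s["color"][y0:y1,x0:x1],None,fx=f,fy=f,interpolation=cv2.INTER_CUBIC).astype(int)
    m=((g.mean(2)>120)&((g[:,:,1]-g[:,:,0])>-8)).astype(np.uint8)
    m=cv2.morphologyEx(m,cv2.MORPH_OPEN,np.ones((28,28)))
    cs,_=cv2.findContours(m,cv2.RETR_EXTERNAL,cv2.CHAIN_APPROX_NONE);k=max(cs,key=cv2.contourArea)
    r=cv2.minAreaRect(k);print("rect",r); return ((r[0][0]+.5)/f-.5+x0,(r[0][1]+.5)/f-.5+y0)
h=cen(195,163,235,190);k=cen(150,188,180,210);print(h,k)
E2=lambda x,y:(95+(x+.5)/5.5-.5,145+(y+.5)/5.5-.5)
for corr in ([0,0,0],[-.001,.0025,0],[-.001,.002,-.001]):
  print("mask lever",np.round(ang(h,0,corr),4),"knob",np.round(ang(k,.073,corr),4))
  print("hand lever",np.round(ang(E2(665,175),0,corr),4),"knob",np.round(ang(E2(387,299),.073,corr),4))
E
```

```text
rect ((159.26470947265625, 115.44117736816406), (219.49472045898438, 90.46578979492188), 14.03624439239502)
rect ((121.16981506347656, 93.90565490722656), (148.34939575195312, 59.06503677368164), 15.945395469665527)
(214.47058868408203, 176.9926471710205) (164.70872688293457, 199.30070686340332)
mask lever [-0.1975  0.021  -0.1061  0.1986] knob [-0.1207  0.012  -0.0991  0.1213]
hand lever [-0.2012  0.0189 -0.0938  0.2021] knob [-0.1217  0.012  -0.0981  0.1223]
mask lever [-0.1933  0.0249 -0.1283  0.1949] knob [-0.1174  0.0153 -0.1301  0.1184]
hand lever [-0.1969  0.0229 -0.1156  0.1982] knob [-0.1183  0.0153 -0.1288  0.1193]
mask lever [-0.194   0.0251 -0.1288  0.1956] knob [-0.1179  0.0156 -0.132   0.1189]
hand lever [-0.1976  0.023  -0.116   0.1989] knob [-0.1188  0.0156 -0.1307  0.1198]
```

```bash
python3 -c "
from bench import *
print(job_done())"
```

```text
the job is handed in; nothing more can be done
None
```

I did all the steps in the order asked and handed the job in at about 27 s. There is no verdict to report.

**What I did**
- I drew the square-headed holder out by its head, laid it on the mat and let go. The round-headed one still shows in the rack.
- I took it again by its bar and set it down on the stage, whose top is at about 43 mm. I pushed it until it stopped moving under 20 N, then released it.
- I pressed the lever by its handle with shut fingertips until it firmed up, then lifted off; it stayed where I left it, at about -0.093 rad.
- I pressed the pointer's knob down in the same way rather than pinching it. One correction brought it level with the lever, and then the arm withdrew clear.

**Last checks**
- **Parallel:** fingertip heights put the lever at about -0.093 and the pointer at about -0.093 to -0.094. The final scene picture has them apart by about 0.002 to 0.015 rad when the camera offset is allowed for. Uncorrected it gives differences of either sign, up to 0.007 rad.
- **Head home:** the push stopped firmly about 1.5 mm short of the position I expected, and the top picture put the head's rear about 2 mm short. That is within the camera's error, so I trusted the firm stop.

**What went less cleanly**
- While I was pulling the holder out, it or the fingers hit the mat's edge. The wrist read about 60 N (limit 120 N), and the head slipped a few millimetres in the grip.
- The last step of the lever press reached about 32 N, against the 10 N you called a firm press.

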